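# Close the parts box and lock it with the ball-lock pin

## Robot

A 6-joint arm with a two-finger parallel gripper is mounted at the origin on a cart in front of the work surface, level with it; the furniture and walls round the work are solid. World frame = base frame: x ahead of the robot, y to its left, z up, the work surface at z = 0. Lengths are in m, angles in degrees, forces in N, time in s.
With the tool pointing down it reaches from about 0.3 to 0.75 m from the base axis. Payload 8.5 kg.
Tool frame: the origin (TCP) lies between the finger pads; the fingertips stand 8 mm ahead of it and the grasp point (between the pads) lies 11 mm behind it; y points along the fingers, z is the direction in which the jaws open and shut, and the axes are right-handed (so a half turn about y gives the same grasp; the last joint's range is limited). The gripper opens to 85 mm and grips with 20 to 120 N. Pads are 22 mm wide; open, the fingers measure 114 mm over their backs; the gripper's body (76 mm by 85 mm) begins 54 mm behind the grasp point. The pads swing forward as they close: fully open they stand 13 mm farther back than shut.
Start: joints at [-87.966, 21.807, 74.336, -0, 83.858, -12.336], TCP at [0.136, -0.533, 0.239] pointing down, gripper open.
Joint ranges: [-178.18, 178.18], [-50.72, 133.34], [12.68, 142.11], [-81.47, 261.47], [9.98, 163.14], [-165.26, 165.26]. Speed limits (degrees/s): [136.94, 136.94, 180, 180, 180, 180].

## Interface

Orientations are given as a 3x3 rotation matrix whose columns are the frame's x, y, z axes.
In Python, from rig import env, get_image gives the robot as it stands.
- The arm moves only by the tool move_arm, never from a script. Its argument "targets" is one flat list of numbers, 6 for each row, row after row: the shift along the tool's x, y, z in mm, then the turn, a rotation vector about the tool's x, y, z in rad. A call has exactly 5 rows; each row shifts and turns the commanded pose from where the row before left it, along the tool's axes as they then stand; what a row does not reach is not made up. A row lasts 1/8 s, in which the tool goes at most 62.5 mm and 10.7 degrees, less where a joint would pass 70% of its speed; a pose out of reach is approached as far as the arm can. A call is refused whole if a number of a shift passes 62.5 or a number of a turn 0.188, either way. A call with a gripper value outside its range is refused whole. "hand" is the opening, from -1 (shut) to 1 (fully open), so that 0 is half open, set as the call begins (left out, the last holds). The fingers move at their own pace and stop on an object; "squeeze" is the grip in N (left out, the last holds). Time passes only in rows, so rows that do not move let the fingers close, or fill a call up. It gives the time, the measured TCP pose, the force and the opening at its end, in the units of the state.
- env.observe(): the state, without advancing time (a new reading comes with each control period).
- get_image(name): name is "side" or "top" or "wrist"; returns a dict with "pixels" (420x560x3 uint8, red, green, blue), "z_map" (420x560 float32, m along the optical axis (not along the pixel's ray), 0 where there is no reading), "intrinsics" (3x3 intrinsics, pixels), "R" (3x3) and "t" (3): a world point X has camera coordinates R X + t; the wrist camera has in their place "mount" (4x4, takes a point from camera to tool coordinates, whose origin is the TCP and whose axes are the tool frame's). Camera axes: x right, y down, z forward; pixel columns grow to the right and rows downward; lengths in m; the calibration is good to about 2 mm. The wrist camera is an equidistant fisheye: a pixel r from the principal point sees the ray r / f radians off the axis. A picture is of the moment at which its call begins: read the wrist's pose just before it.
- env.close_job(): hands the job in, once; it reports no verdict.
The state is a dict: "time_s": time; "q": joint angles; "qvel": joint speeds; "joint_efforts": joint torques, N m; "position": TCP position; "tool_rot": TCP orientation; "ft_force": force on the tool from outside, world axes, zero at the start; "wrist_torque": the same for the moment, N m; "grip_width": finger opening in m.
Only numpy, scipy, OpenCV 4.12 (cv2) and the standard library are available. Lean on these libraries where they do the work, as an engineer would, in place of code of your own. Each camera call takes 0.05 s, during which the arm holds its last target.

## Task

In the open parts box two V-blocks are stacked, and the upper one sticks up above the rim: set it down upright on the rubber pad in the box, then put the lid on so that it lies flat on the rim with the hole in its tab over the hole in the bracket. Pinch the two side buttons of the ball-lock pin to free it from its parking bracket, push it all the way down through the tab and the box's bracket with the buttons held in, and let go so that the balls spring out underneath and lock the lid. Leave the splined shaft, the grease tin and the rivet tin standing where they are.

Things in the scene. Friction and masses are not known exactly. Their poses are not given: they have to be found in the camera images.
- parts_box: Open grey steel box fixed to the bench, 190 x 124 mm outside, rim 46 mm above the bench, walls 4 mm, floor 5 mm above the bench. Origin under its middle, on the bench; z up; x along its length, from the pin bracket's end to the plain end, yaw within 0.3 rad of ahead. It stands left or right of the parking bracket; the lid lies on the other side.
- box_hole (a point): Middle of the pin hole (14.5 mm diameter, vertical, through) in the dark steel bracket that projects from the box's -x end: on the bracket's upper face, which is level with the rim (46 mm above the bench). The bracket plate is 46 x 46 x 8 mm, open space beneath.
- box_lid: Loose grey lid, 0.4 kg: plate 190 x 124 x 5 mm, a tab 44 mm wide standing out 47 mm at its -x end. Under it four round rails, 8 mm deep, drop inside the box walls with 1.5 mm play all round. Origin in the middle at the rails' underside (on the bench at the start; 38 mm up when seated with the plate on the rim); z up, x as on the box (tab and bracket both at -x).
- lid_hole (a point): Middle of the 14.5 mm pin hole in the lid's tab, at the underside of the tab (the tab is 5 mm thick, so its upper face is 5 mm higher). When the lid is seated it lies on point box_hole.
- lid_handle (a point): Middle of the lid's handle bar: 100 mm long along the lid's x, 14 mm wide (y), 12 mm high, on two posts; it lies above the middle of the lid, 46 mm above the lid's origin and 33 mm above the plate's upper face.
- upper_block: The upper of two equal grey steel V-blocks, stacked at the start: 60 mm (x, along its groove) x 50 mm (y) x 34 mm high, 0.55 kg. Origin in the middle of its underside, z up (groove upward). Its plain side faces at y = +-25 mm are the ones to grip. It starts on the lower block, 39 mm above the bench, its top 27 mm above the rim.
- lower_block: The lower V-block, equal to the other, on the floor of the box under it; its groove runs along the box. Loose; it need not be moved. Origin in the middle of its underside.
- rubber_pad: Thin black rubber pad, 72 x 72 x 2 mm, fixed to the floor in the other half of the box from the V-blocks, its axes along the box's. Origin in the middle of its underside, 5 mm above the bench: the V-block's underside is to rest 7 mm above the bench.
- lock_pin: Steel pin standing upright, 0.13 kg. Origin on its axis, underside of its 32 mm flange (46 mm over the bench when parked, 51 when home on the lid's tab). Shank 12 mm thick, reaching 31 mm below, the last 6.5 tapered; balls at +-x, 19 mm below, stand out to 20 mm across, lock under up to 14 mm of plate and never yield to push or pull. Handle 22 (x) x 28 (y) mm, 48 mm high, a button on each y side.
- pin_buttons (a point): On the pin's axis, midway between its two buttons, 27 mm above the flange's underside. Buttons 14 mm wide, 22 mm high, 37 mm apart over their faces (29 pressed), sprung 3 to 6 N each, moving together. Pinched across the pin's y by 20 N or more they go right in and draw the balls flush; pinched across x the balls stay out.
- pin_button_a (a joint): Travel of the +y button: 0 out, 0.004 m fully pressed.
- pin_button_b (a joint): Travel of the -y button: 0 out, 0.004 m fully pressed (moves with the other).
- pin_ball_a (a joint): Travel of the +x ball: 0 out (locking), 0.0044 m drawn in (the pin can slide).
- pin_ball_b (a joint): Travel of the -x ball: 0 out (locking), 0.0044 m drawn in.
- pin_stand: Fixed parking bracket of dark steel between box and lid: a bridge 56 (x) x 50 (y) mm, 46 mm high, 13 mm thick top plate with a 14.5 mm hole that holds the pin; feet out to 98 mm along x. Origin under its middle, on the bench.
- spline_shaft: Dark splined steel shaft standing on end, 37 mm across, 136 mm high, behind the parking bracket. Origin in the middle of its underside. Bystander.
- grease_tin: Standing grease tin, 69 mm across, 61 mm high, in front of the parking bracket. Origin in the middle of its underside. Bystander.
- rivet_tin: Low round tin, 61 mm across, 37 mm high, at the right. Origin in the middle of its underside. Bystander.
Mind the look-alikes: they are no part of the job. What is shaped like the lock_pin but pink is not meant. Leave any green look-alike of the upper_block alone.

How it is judged:
By the outcome, as a careful person would: the job done as asked, in the order asked, and still so for the second after the job is handed in, with the robot touching nothing.
It also fails if it takes over 69 s, if anything falls off the work surface, if the arm or the gripper's body presses on something with over 40 N, if the wrist force passes 120 N, or if a joint passes its speed limit or range.

## Working session

There is one attempt and no reset: what is moved stays moved. The work goes in short steps, Python scripts to look and compute and a tool call to move; the robot and the scene stay as the last step left them, time stands still between calls to the robot, and variables do not carry over. Pictures are saved under pics/ and viewed, and the job is handed in when it is done.

Besides the shell and the picture viewer there is one more tool, called after ">>>" as name(argument=value, ...) on one line, values as JSON. move_arm: Moves the arm, as the interface text tells. Its arguments: {"type":"object","properties":{"targets":{"type":"array"},"hand":{"type":"number"},"squeeze":{"type":"number"}},"required":["targets"]}

```bash
ls; mkdir -p pics; cat > h.py <<'E'
import numpy as np, cv2, pickle
from rig import env, get_image
def snap(n, tag):
    o=env.observe(); g=get_image(n); g['obs']=o
    pickle.dump(g,open(f'pics/{tag}.pkl','wb'))
    cv2.imwrite(f'pics/{tag}.png', cv2.cvtColor(g['pixels'],cv2.COLOR_RGB2BGR)); return g
def load(tag): return pickle.load(open(f'pics/{tag}.pkl','rb'))
def world(g,u,v,z=None):
    K=np.array(g['intrinsics']);R=np.array(g['R']);t=np.array(g['t'])
    d=np.linalg.inv(K)@np.array([u,v,1.])
    if z is None: return R.T@(d*g['z_map'][int(v),int(u)]-t)
    c=-R.T@t; r=R.T@d; return c+r*(z-c[2])/r[2]
def crop(tag,x0,y0,x1,y1,s,out):
    im=cv2.imread(f'pics/{tag}.png')[y0:y1,x0:x1]
    cv2.imwrite(f'pics/{out}.png',cv2.resize(im,None,fx=s,fy=s,interpolation=cv2.INTER_CUBIC))
E
python3 - <<'E'
from h import *
for n in ['side','top','wrist']: g=snap(n,n+'0')
o=env.observe(); print({k:np.round(v,3).tolist() for k,v in o.items()})
E
```

```text
pics
{'time_s': 0.15, 'q': [-87.967, 21.832, 74.371, 0.001, 83.858, -12.335], 'qvel': [0.03, -0.01, -0.179, 0.13, 0.031, -0.098], 'joint_efforts': [0.004, -44.862, -23.134, -0.0, 0.004, -0.0], 'position': [0.136, -0.533, 0.239], 'tool_rot': [[-0.969, -0.0, 0.248], [-0.248, 0.001, -0.969], [-0.0, -1.0, -0.001]], 'ft_force': [0.205, 0.225, -0.037], 'wrist_torque': [-0.007, 0.033, -0.077], 'grip_width': 0.085}
```

View pics/top0.png

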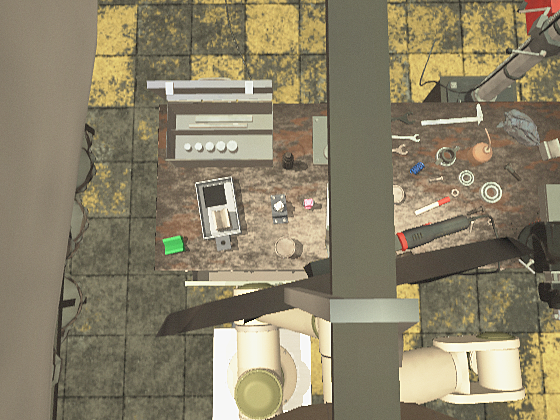

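View pics/side0.png

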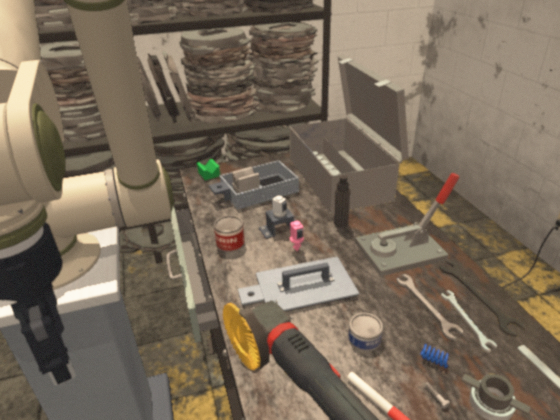

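View pics/wrist0.png

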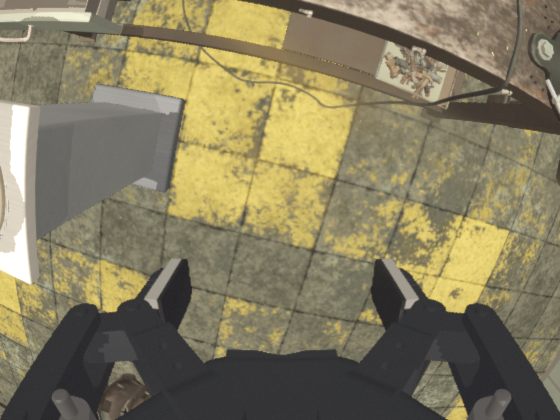

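Candidates. Pin: grey one, side (279,207) / top (279,204); pink one, side (296,233) / top (308,203), which is not meant. V-block: grey one in the box, side (245,178) / top (223,215); green one, side (208,168) / top (173,244), to be left alone. I'm choosing the grey one in each case and checking with crops. The lid is at side (305,284), hidden by a beam in the top view.

```bash
python3 - <<'E'
from h import *
crop('top0',150,165,340,275,4.2,'c_top')
crop('side0',190,150,370,320,4.4,'c_side')
g=load('top0'); print(g['intrinsics'],-np.array(g['R']).T@np.array(g['t']));
g=load('side0'); print(g['intrinsics'],-np.array(g['R']).T@np.array(g['t']))
g=load('wrist0'); print(g['intrinsics'],np.round(g['mount'],3).tolist())
E
```

```text
[[431.91070681   0.         281.50961319]
 [  0.         431.91070681 211.95863282]
 [  0.           0.           1.        ]] [ 0.35221896 -0.06905775  1.45282274]
[[445.11938241   0.         285.19901465]
 [  0.         445.11938241 210.92117008]
 [  0.           0.           1.        ]] [ 0.28986588 -0.93971854  0.65276218]
[[325.1922621    0.         281.04303137]
 [  0.         325.1922621  204.53161246]
 [  0.           0.           1.        ]] [[-0.0, 0.957, 0.29, -0.074], [0.0, -0.29, 0.957, -0.134], [1.0, 0.0, -0.0, -0.001], [0.0, 0.0, 0.0, 1.0]]
```

View pics/c_top.png

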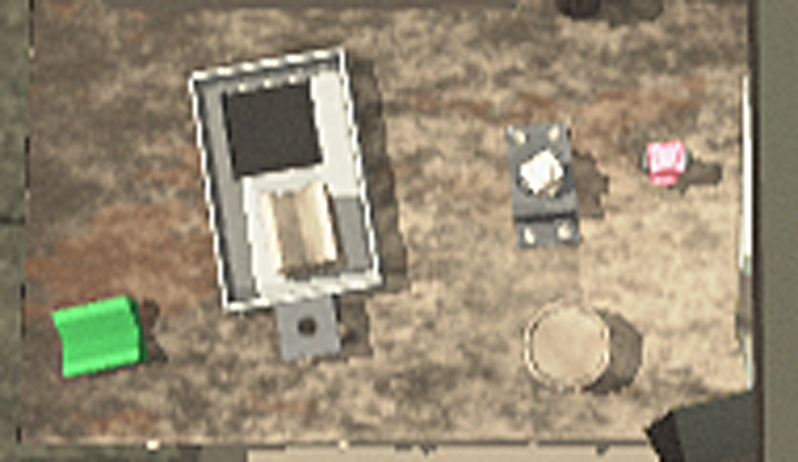

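View pics/c_side.png

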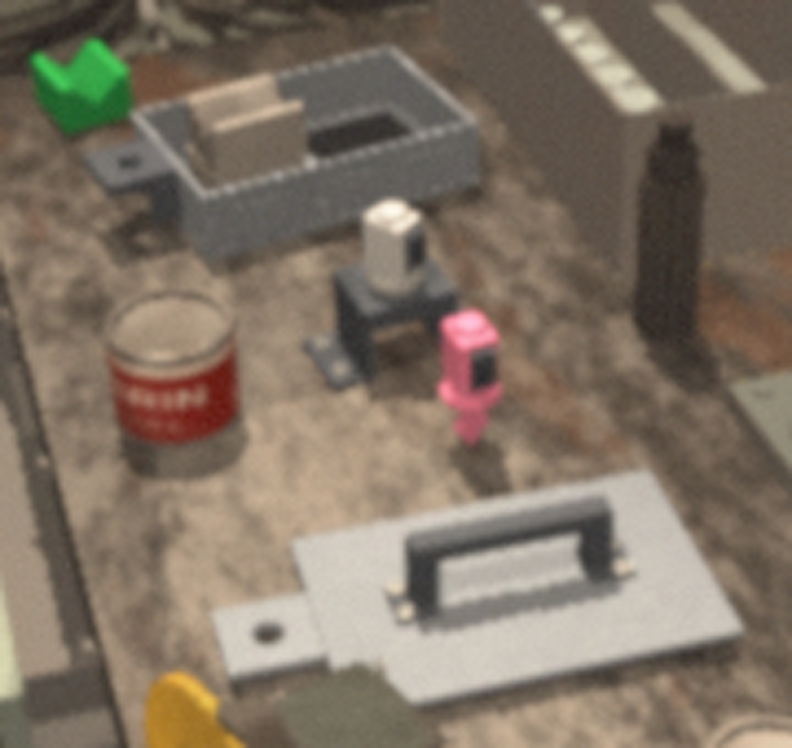

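```bash
python3 - <<'E'
from h import *
g=load('top0')
def T(l,z):
    for a,b in l: print(np.round(world(g,a/4.2+150-.4,b/4.2+165-.4,z),4), end=' ')
    print()
print('rim');T([(190,74),(345,48),(382,287),(226,312)],.046)
print('hole');T([(307,327)],.046)
print('block');T([(262,190),(325,182),(342,265),(280,277)],.073)
print('pad');T([(225,95),(315,82),(325,163),(237,175)],.007)
print('pin');T([(542,172)],.09)
print('stand feet');T([(510,125),(568,125),(578,243),(520,247)],.01)
print('pink');T([(665,160)],.06)
g=load('side0')
def S(l,z):
    for a,b in l: print(np.round(world(g,a/4.4+190-.4,b/4.4+150-.4,z),4), end=' ')
    print()
print('lid hole');S([(268,632)],.013)
print('lid plate');S([(292,540),(652,472),(742,632),(410,702)],.013)
print('handle');S([(408,548),(608,508),(610,500),(425,530)],.052)
print('boxrim');S([(132,110),(390,45),(478,120),(205,195)],.046)
print('hole');S([(128,162)],.046)
E
```

```text
rim
[0.6286 0.2182 0.046 ] [0.6486 0.0961 0.046 ] [0.4593 0.0661 0.046 ] [0.4407 0.187  0.046 ] 
hole
[0.4286 0.1241 0.046 ] 
block
[0.5324 0.1559 0.073 ] [0.5383 0.1076 0.073 ] [0.4743 0.0941 0.073 ] [0.4654 0.1413 0.073 ] 
pad
[0.6188 0.1976 0.007 ] [0.6289 0.1248 0.007 ] [0.5626 0.1162 0.007 ] [0.5534 0.1869 0.007 ] 
pin
[ 0.5424 -0.0591  0.09  ] 
stand feet
[ 0.592 -0.033  0.01 ] [ 0.5916 -0.0797  0.01  ] [ 0.496  -0.0869  0.01  ] [ 0.4932 -0.0406  0.01  ] 
pink
[ 0.5552 -0.1544  0.06  ] 
lid hole
[ 0.4163 -0.2758  0.013 ] 
lid plate
[ 0.4434 -0.2168  0.013 ] [ 0.6316 -0.227   0.013 ] [ 0.624  -0.3479  0.013 ] [ 0.4654 -0.3398  0.013 ] 
handle
[ 0.4832 -0.2839  0.052 ] [ 0.5806 -0.2881  0.052 ] [ 0.5837 -0.283   0.052 ] [ 0.4944 -0.2746  0.052 ] 
boxrim
[0.4449 0.1884 0.046 ] [0.63   0.2196 0.046 ] [0.6516 0.0987 0.046 ] [0.4661 0.0671 0.046 ] 
hole
[0.4297 0.1224 0.046 ]
```

```bash
cat >> h.py <<'E'
from scipy.spatial.transform import Rotation as Ro
def down(jaw_deg, flip=False):
    """tool pointing down, z axis at jaw_deg in world"""
    a=np.radians(jaw_deg); z=np.array([np.cos(a),np.sin(a),0]); y=np.array([0,0,-1.]); x=np.cross(y,z)
    return np.stack([x,y,z],1)
def go(pos,R,o=None):
    """total shift in tool axes (start frame) mm; rotvec in tool axes rad; min rows"""
    o=o or env.observe(); R0=np.array(o['tool_rot']); p0=np.array(o['position'])
    d=R0.T@(np.array(pos)-p0)*1000; rv=Ro.from_matrix(R0.T@R).as_rotvec()
    n=max(np.abs(d).max()/62.5,np.linalg.norm(d)/62.5,np.degrees(np.linalg.norm(rv))/10.7)
    print('shift(start axes)',np.round(d,1),'shift(end axes)',np.round(R.T@(np.array(pos)-p0)*1000,1),'rv',np.round(rv,4),'rows',round(n,2))
E
python3 - <<'E'
from h import *
g=load('top0')
for p in [(350,60),(350,220),(350,300),(300,300),(200,318),(260,390),(470,260),(420,240)]: print(p,np.round(world(g,*p),2))
g=load('side0')
for p in [(300,350),(240,330),(345,90),(160,150),(90,250)]: print(p,np.round(world(g,*p),2))
go([0.51,0.13,0.30],down(-79))
E
```

```text
(350, 60) [ 0.38 -0.08  1.39]
(350, 220) [ 0.36 -0.08  1.39]
(350, 300) [ 0.35 -0.08  1.39]
(300, 300) [ 0.35 -0.07  1.38]
(200, 318) [ 0.33 -0.03  1.24]
(260, 390) [ 0.01 -0.01  0.22]
(470, 260) [ 0.35 -0.15  1.26]
(420, 240) [ 0.43 -0.5   0.09]
(300, 350) [ 0.44 -0.51  0.1 ]
(240, 330) [ 0.37 -0.42  0.08]
(345, 90) [0.88 0.3  0.21]
(160, 150) [ 0.3   0.98 -0.2 ]
(90, 250) [ 0.1  -0.01  0.01]
shift(start axes) [-526.3  -60.4 -549.2] shift(end axes) [-493.1  -61.1 -579.1] rv [ 0.001   0.0588 -0.0002] rows 12.21
```

>>> move_arm(targets=[-35,-6,-36.5,0,0.004,0,-35,-6,-36.5,0,0.004,0,-35,-6,-36.5,0,0.004,0,-35,-6,-36.5,0,0.004,0,-35,-6,-36.5,0,0.004,0], hand=1)

```text
time_s: 0.78
position: [0.263, -0.312, 0.2694]
tool_rot: [[-0.974, 0.0, 0.228], [-0.228, 0.0, -0.974], [-0.0, -1.0, -0.0]]
ft_force: [0.8, -0.7, 0.6]
grip_width: 0.0853
```

>>> move_arm(targets=[-35,-6,-36.5,0,0.004,0,-35,-6,-36.5,0,0.004,0,-35,-6,-36.5,0,0.004,0,-35,-6,-36.5,0,0.004,0,-35,-6,-36.5,0,0.004,0])

```text
time_s: 1.4
position: [0.3933, -0.0953, 0.2995]
tool_rot: [[-0.978, 0.0, 0.209], [-0.209, -0.0, -0.978], [-0.0, -1.0, 0.0]]
ft_force: [0.3, -1.4, -0.2]
grip_width: 0.0857
```

>>> move_arm(targets=[-35,-4,-36.5,0,0.004,0,-35,0,-36.5,0,0.004,0,-35,0,-36.5,0,0.004,0,-35,0,-36.5,0,0.004,0,-35,0,-36.5,0,0.004,0])

```text
time_s: 2.02
position: [0.5281, 0.1187, 0.3031]
tool_rot: [[-0.982, -0.0, 0.19], [-0.19, -0.0, -0.982], [0.0, -1.0, 0.0]]
ft_force: [0.7, -0.9, 0.3]
grip_width: 0.0856
```

```bash
python3 - <<'E'
from h import *
g=snap('wrist','w1'); print(g['obs']['position'],g['obs']['q'],g['obs']['time_s'])
snap('top','top1')
E
```

```text
[0.52809574 0.11873175 0.30310094] [ 1.37482319e-01  1.88019682e+01  6.84299397e+01 -8.22334160e-03
  9.27892569e+01  7.91999998e+01] 2.025
```

View pics/w1.png

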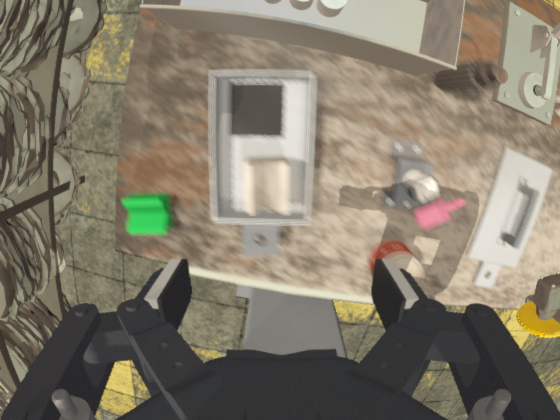

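```bash
cat >> h.py <<'E'
def wworld(g,u,v,z=None):
    K=np.array(g['intrinsics']);M=np.array(g['mount']);o=g['obs']
    a=(u-K[0,2])/K[0,0]; b=(v-K[1,2])/K[1,1]; th=np.hypot(a,b)
    d=np.array([a/th*np.sin(th),b/th*np.sin(th),np.cos(th)])
    R=np.array(o['tool_rot']);p=np.array(o['position'])
    c=p+R@M[:3,3]; 
    if z is None: return c+R@M[:3,:3]@(d/d[2]*g['z_map'][int(round(v)),int(round(u))])
    r=R@M[:3,:3]@d
    return c+r*(z-c[2])/r[2]
E
python3 - <<'E'
from h import *
g=snap('wrist','w2'); print(g['obs']['position'],np.round(g['obs']['qvel'],2))
crop('w2',200,60,330,260,3,'c1')
crop('w2',330,60,560,330,2.6,'c2')
E
```

```text
[0.52866936 0.120328   0.30216819] [-3.7  -2.67  3.85 -1.38 -0.22 -3.55]
```

View pics/c1.png

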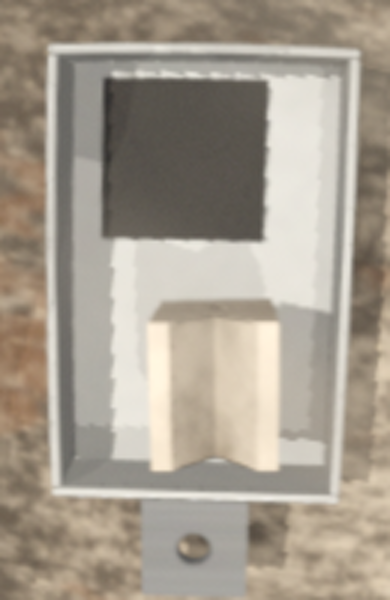

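View pics/c2.png

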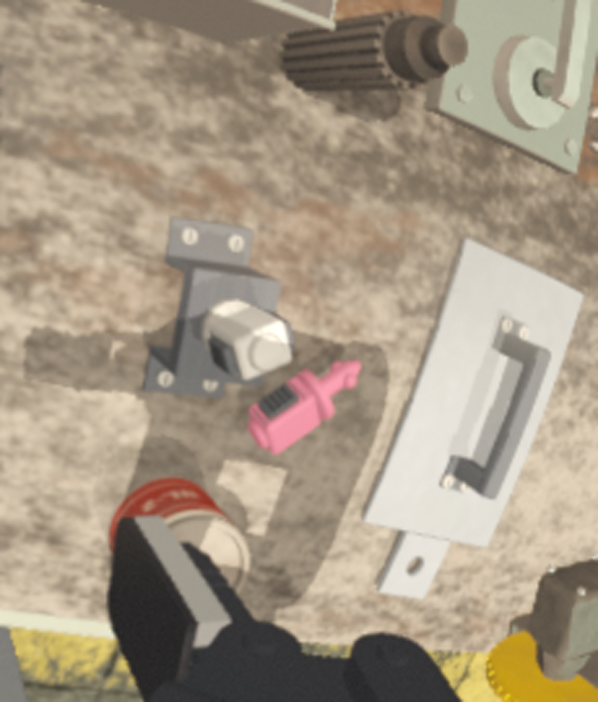

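```bash
cat >> h.py <<'E'
def W(g,l,z,s,x0,y0,name=''):
    r=np.array([wworld(g,(a+.5)/s-.5+x0,(b+.5)/s-.5+y0,z) for a,b in l]); print(name,np.round(r[:,:2],4).tolist(),'mean',np.round(r.mean(0)[:2],4)); return r
E
python3 - <<'E'
from h import *
g=load('w2')
r=W(g,[(48,45),(360,50),(337,500),(50,498)],.046,3,200,60,'rim')
def yaw(r): 
    d=(r[0]-r[3])+(r[1]-r[2]); e=(r[0]-r[1])+(r[3]-r[2]); print('yaw',np.degrees(np.arctan2(d[1],d[0])),np.degrees(np.arctan2(-e[0],e[1])),'len',np.linalg.norm(d)/2,np.linalg.norm(e)/2)
yaw(r)
r=W(g,[(193,546)],.046,3,200,60,'hole')
r=W(g,[(148,320),(281,320),(281,470),(150,470)],.073,3,200,60,'blk');yaw(r)
r=W(g,[(104,78),(267,80),(264,241),(103,239)],.007,3,200,60,'pad');yaw(r)
a=(330,60)
r=W(g,[(465,240),(583,295),(488,545),(365,518)],.013,2.6,*a,'lid');yaw(r)
r=W(g,[(416,565)],.013,2.6,*a,'lidhole')
r=W(g,[(538,343),(550,352),(487,497),(468,492)],.052,2.6,*a,'handle')
r=W(g,[(265,352)],.094,2.6,*a,'pintop')
E
```

```text
rim [[0.6283, 0.2205], [0.6489, 0.0987], [0.4637, 0.0681], [0.4403, 0.1898]] mean [0.5453 0.1443]
yaw 9.343398896317412 10.247276633794929 len 0.18908540221566983 0.12374683405021147
hole [[0.4307, 0.1249]] mean [0.4307 0.1249]
blk [[0.5303, 0.1589], [0.5399, 0.1095], [0.4814, 0.0973], [0.4713, 0.148]] mean [0.5057 0.1284]
yaw 11.08050190226983 11.14077271241518 len 0.05993139503525106 0.0510479565842494
pad [[0.6202, 0.2017], [0.632, 0.1319], [0.5621, 0.1192], [0.5497, 0.1893]] mean [0.591  0.1605]
yaw 10.089922648893873 9.792801933502373 len 0.07130728359874118 0.07097753834126128
lid [[0.6279, -0.2208], [0.6234, -0.3448], [0.4373, -0.3375], [0.4434, -0.2132]] mean [ 0.533  -0.2791]
yaw -2.2914039095980323 -2.460699699510125 len 0.18543746697846972 0.12423532985382191
lidhole [[0.4155, -0.2746]] mean [ 0.4155 -0.2746]
handle [[0.5839, -0.2712], [0.5811, -0.2848], [0.4838, -0.2742], [0.4848, -0.2553]] mean [ 0.5334 -0.2714]
pintop [[0.5449, -0.0557]] mean [ 0.5449 -0.0557]
```

Wrist picture: box with pad upper left inside at about (262,113), grey block at (271,192), bracket hole at (264,241). The lid is at (520,205) and the pin at (432,195).

```bash
python3 - <<'E'
from h import *
o=env.observe(); print(o['position'],o['qvel'],o['time_s'])
go([0.5057,0.1284,0.13],down(-78.9)); go([0.5057,0.1284,0.054],down(-78.9))
E
```

```text
[0.52782088 0.11862102 0.30237247] [-2.79765503 -2.09060971  2.0842682  -0.52283005 -0.0267456  -1.17494897] 2.175
shift(start axes) [ 19.6 172.4 -13.8] shift(end axes) [ 19.8 172.4 -13.9] rv [0.0003 0.     0.0015] rows 2.78
shift(start axes) [ 19.4 248.4 -13.8] shift(end axes) [ 19.8 248.4 -13.9] rv [0.0003 0.     0.0015] rows 3.99
```

>>> move_arm(targets=[6,50,-5,0,0,0,6,50,-5,0,0,0,7.6,50,-3.8,0,0,0,0,22.4,0,0,0,0,0,0,0,0,0,0], hand=0.41, squeeze=60)

```text
time_s: 2.8
position: [0.5046, 0.1261, 0.13]
tool_rot: [[-0.982, -0.003, 0.189], [-0.189, -0.0, -0.982], [0.003, -1.0, -0.0]]
ft_force: [0.6, 0.8, 1.3]
grip_width: 0.0601
```

```bash
python3 - <<'E'
from h import *
g=snap('wrist','w3'); print(g['obs']['position'],np.round(g['obs']['qvel'],2))
crop('w3',130,100,430,325,2.66,'c3')
E
```

```text
[0.50462077 0.12606981 0.13001369] [ 0.25 -1.93 -3.38  0.05  1.52  0.27]
```

View pics/c3.png

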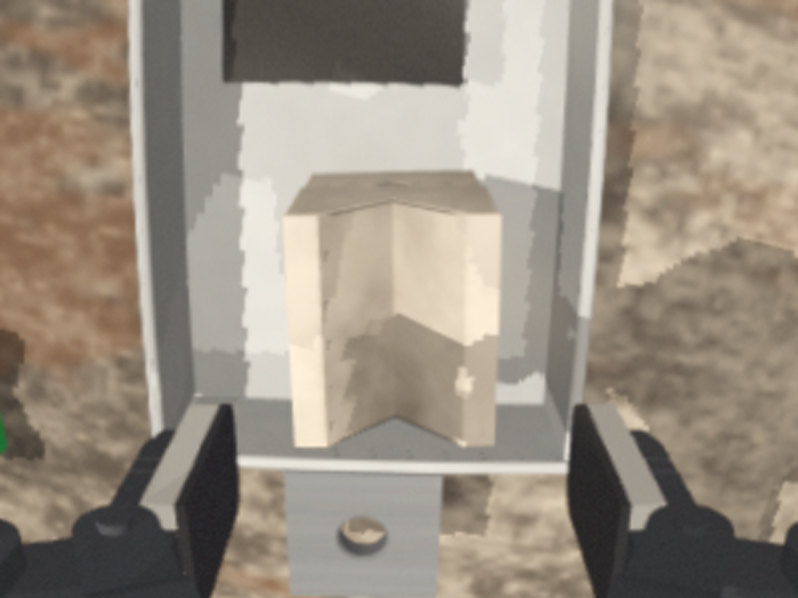

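```bash
python3 - <<'E'
from h import *
g=load('w3')
r=W(g,[(285,213),(500,213),(495,443),(295,445)],.073,2.66,130,100,'blk')
d=(r[0]-r[3])+(r[1]-r[2]); e=(r[0]-r[1])+(r[3]-r[2]); print(np.degrees(np.arctan2(d[1],d[0])),np.degrees(np.arctan2(-e[0],e[1])))
W(g,[(362,536)],.046,2.66,130,100,'hole')
W(g,[(222,82),(464,82)],.007,2.66,130,100,'pad')
go([0.506,0.128,0.054],down(-79))
E
```

```text
blk [[0.5305, 0.1592], [0.5397, 0.1111], [0.4824, 0.0992], [0.4723, 0.1481]] mean [0.5062 0.1294]
11.268490207742742 11.25562483410263
hole [[0.4304, 0.1251]] mean [0.4304 0.1251]
pad [[0.5506, 0.1909], [0.5635, 0.1198]] mean [0.5571 0.1554]
shift(start axes) [-0.8 77.3 -1.7] shift(end axes) [-0.8 77.3 -1.7] rv [-0.0001 -0.002   0.0003] rows 1.24
```

>>> move_arm(targets=[-1,30,-3,0,0,0,0,30,0,0,0,0,0,17,0,0,0,0,0,0,0,0,0,0,0,0,0,0,0,0])

```text
time_s: 3.48
position: [0.5069, 0.1299, 0.0554]
tool_rot: [[-0.982, 0.003, 0.189], [-0.189, 0.0, -0.982], [-0.003, -1.0, 0.0]]
ft_force: [-0.1, 1.2, 0.6]
grip_width: 0.06
```

>>> move_arm(targets=[0,0,0,0,0,0,0,0,0,0,0,0,0,0,0,0,0,0,0,0,0,0,0,0,0,0,0,0,0,0], hand=-1, squeeze=60)

```text
time_s: 4.1
position: [0.5069, 0.13, 0.0556]
tool_rot: [[-0.982, 0.003, 0.19], [-0.19, -0.0, -0.982], [-0.003, -1.0, 0.001]]
ft_force: [-0.4, -0.8, 6.4]
grip_width: 0.0489
```

```bash
python3 - <<'E'
from h import *
go([0.592,0.1613,0.0756],down(-80))
E
```

```text
shift(start axes) [-89.5 -19.7 -14.6] shift(end axes) [-89.2 -20.  -16.1] rv [-0.0008  0.0163 -0.0031] rows 1.49
```

>>> move_arm(targets=[0,-10,0,0,0,0,0,-10,0,0,0,0,-30,0,-5,0,0.01,0,-30,0,-5,0,0.01,0,-29,0,-5,0,0,0])

```text
time_s: 4.72
position: [0.5917, 0.1612, 0.0745]
tool_rot: [[-0.985, 0.0, 0.17], [-0.17, 0.0, -0.985], [-0.0, -1.0, -0.0]]
ft_force: [0.3, -0.6, -4.1]
grip_width: 0.0489
```

```bash
python3 - <<'E'
from h import *
g=snap('wrist','w4')
go([0.592,0.1613,0.0756],down(-80))
crop('w4',130,100,430,325,2.66,'c4')
E
```

```text
shift(start axes) [ 2.9 -1.   0.2] shift(end axes) [ 2.9 -1.   0.2] rv [ 0.0001 -0.0037 -0.0041] rows 0.05
```

View pics/c4.png

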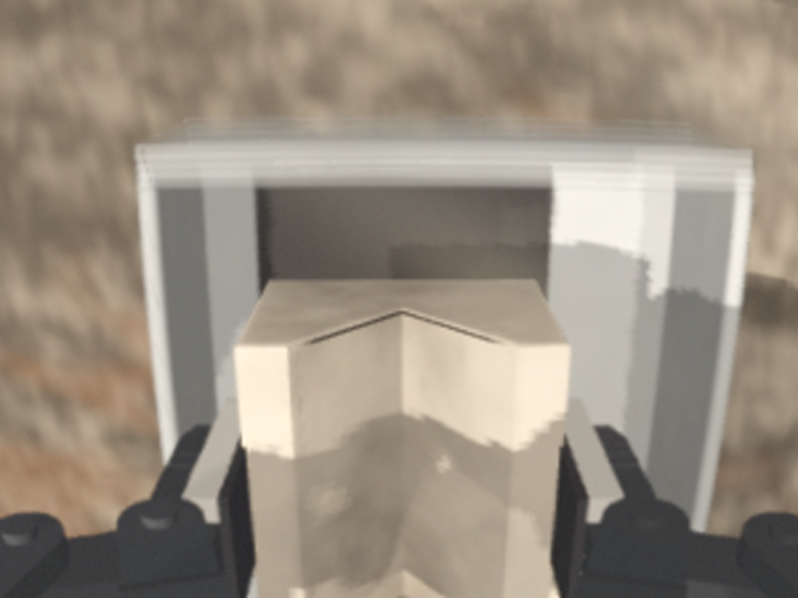

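>>> move_arm(targets=[1,25,0,0,0,0,0,18,0,0,0,0,0,5,0,0,0,0,0,0,0,0,0,0,0,0,0,0,0,0])

```text
time_s: 5.4
position: [0.5903, 0.1607, 0.0269]
tool_rot: [[-0.985, 0.002, 0.17], [-0.17, 0.0, -0.985], [-0.002, -1.0, 0.0]]
ft_force: [0.4, -0.9, -3.8]
grip_width: 0.0489
```

```bash
python3 - <<'E'
from h import *
g=snap('wrist','w5');o=g['obs']; print(o['position'],o['ft_force'])
crop('w5',130,100,430,325,2.66,'c5')
E
```

```text
[0.59033181 0.16068081 0.02688666] [ 0.37662618 -0.90727742 -3.82175053]
```

View pics/c5.png

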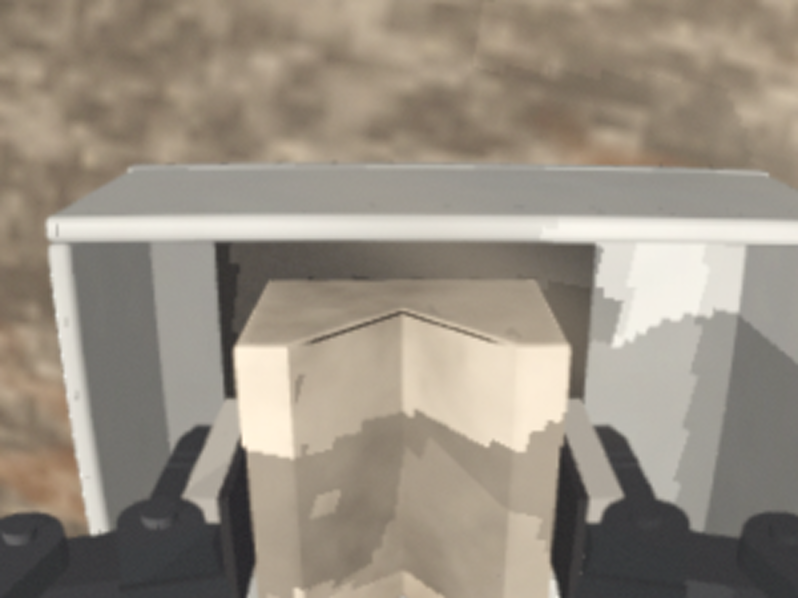

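>>> move_arm(targets=[0,2,0,0,0,0,0,1,0,0,0,0,0,0.7,0,0,0,0,0,0,0,0,0,0,0,0,0,0,0,0])

```text
time_s: 6.08
position: [0.5902, 0.1607, 0.0247]
tool_rot: [[-0.985, 0.002, 0.17], [-0.17, -0.0, -0.985], [-0.002, -1.0, 0.0]]
ft_force: [-6.6, -1.5, 14.1]
grip_width: 0.049
```

>>> move_arm(targets=[0,0,0,0,0,0,0,0,0,0,0,0,0,0,0,0,0,0,0,-15,0,0,0,0,0,-50,0,0,0,0], hand=0.41)

```text
time_s: 6.7
position: [0.5889, 0.1605, 0.0867]
tool_rot: [[-0.985, -0.005, 0.17], [-0.17, -0.0, -0.985], [0.005, -1.0, -0.0]]
ft_force: [-0.2, 0.5, 0.9]
grip_width: 0.06
```

>>> move_arm(targets=[0,-60,0,0,0,0,0,-60,0,0,0,0,0,-50,0,0,0,0,0,0,0,0,0,0,0,0,0,0,0,0])

```text
time_s: 7.32
position: [0.5895, 0.1606, 0.2571]
tool_rot: [[-0.985, -0.001, 0.17], [-0.17, -0.0, -0.985], [0.001, -1.0, -0.0]]
ft_force: [-0.1, -0.4, -0.4]
grip_width: 0.0604
```

```bash
python3 - <<'E'
from h import *
g=snap('wrist','w6');o=g['obs']; print(o['position'],o['ft_force'],o['time_s'])
crop('w6',130,60,430,285,2.66,'c6')
go([0.533,-0.277,0.2],down(-92.4))
E
```

```text
[0.58945781 0.16062286 0.25706406] [-0.08819158 -0.42016175 -0.44027333] 7.325
shift(start axes) [129.8  56.5 421.7] shift(end axes) [ 38.   56.3 439.6] rv [-0.      0.2126  0.0021] rows 7.12
```

View pics/c6.png

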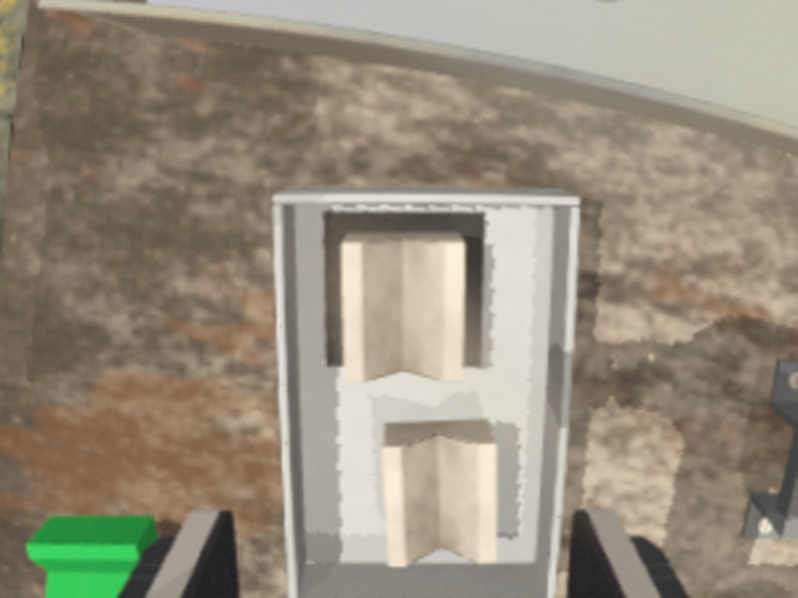

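```bash
python3 - <<'E'
from h import *
g=load('w6');a=(2.66,130,60)
r=W(g,[(342,238),(465,238),(465,378),(343,380)],.041,*a,'blk')
W(g,[(327,212),(484,212)],.007,*a,'pad far');W(g,[(328,367),(482,367)],.007,*a,'pad near')
r=W(g,[(273,202),(581,202)],.046,*a,'rim far')
W(g,[(400,378)],.0,*a)
E
```

```text
blk [[0.6151, 0.191], [0.6236, 0.1416], [0.5652, 0.1305], [0.5555, 0.1813]] mean [0.5898 0.1611]
pad far [[0.621, 0.2011], [0.6329, 0.1323]] mean [0.6269 0.1667]
pad near [[0.5502, 0.1898], [0.5623, 0.1196]] mean [0.5563 0.1547]
rim far [[0.6258, 0.2205], [0.6474, 0.0985]] mean [0.6366 0.1595]
 [[0.5486, 0.1557]] mean [0.5486 0.1557]
```

The block sits on the pad, centre about 2 mm off the pad's centre and inside its edges. Next is the lid.

>>> move_arm(targets=[8.5,5.7,43.4,0,0.0213,0,8.5,5.7,43.4,0,0.0213,0,8.5,5.7,43.4,0,0.0213,0,8.5,5.7,43.4,0,0.0213,0,8.5,5.7,43.4,0,0.0213,0])

```text
time_s: 8.0
position: [0.5748, -0.0612, 0.2272]
tool_rot: [[-0.998, -0.003, 0.064], [-0.064, 0.001, -0.998], [0.003, -1.0, -0.001]]
ft_force: [0.6, 0.8, -0.5]
grip_width: 0.06
```

>>> move_arm(targets=[8.5,5.7,43.4,0,0.0213,0,8.5,5.7,43.4,0,0.0213,0,8.5,5.7,43.4,0,0.0213,0,8.5,5.7,43.4,0,0.0213,0,8.5,5.7,43.4,0,0.0213,0])

```text
time_s: 8.62
position: [0.5369, -0.2788, 0.1986]
tool_rot: [[-0.999, -0.002, -0.043], [0.043, 0.002, -0.999], [0.002, -1.0, -0.002]]
ft_force: [0.0, 0.5, 1.0]
grip_width: 0.0606
```

>>> move_arm(targets=[0,0,0,0,0,0,0,0,0,0,0,0,0,0,0,0,0,0,0,0,0,0,0,0,0,0,0,0,0,0])

```text
time_s: 9.25
position: [0.5379, -0.2772, 0.2004]
tool_rot: [[-0.999, 0.0, -0.041], [0.041, -0.0, -0.999], [-0.0, -1.0, 0.0]]
ft_force: [0.9, 0.5, 0.0]
grip_width: 0.0603
```

```bash
python3 - <<'E'
from h import *
g=snap('wrist','w7');o=g['obs']; print(o['position'],o['qvel'],o['time_s'])
crop('w7',0,40,560,330,1.42,'c7')
E
```

```text
[ 0.53791324 -0.27716435  0.20036542] [-0.28106125  0.17655322 -0.08352044 -0.00795374 -0.01648177  0.02255087] 9.25
```

View pics/c7.png

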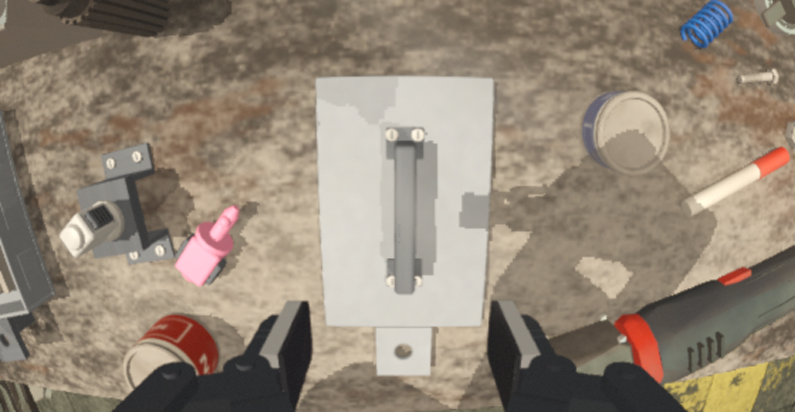

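```bash
python3 - <<'E'
from h import *
crop('w7',210,80,360,320,2.5,'c7b')
E
```

```text
(no output)
```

View pics/c7b.png

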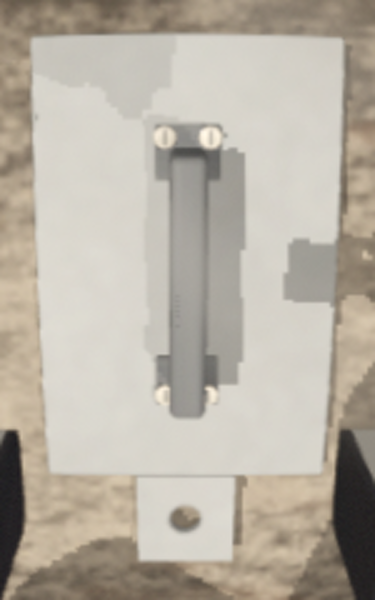

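```bash
python3 - <<'E'
from h import *
g=load('w7');a=(2.5,210,80)
def yaw(r): 
    d=(r[0]-r[3])+(r[1]-r[2]); e=(r[0]-r[1])+(r[3]-r[2]); print('yaw',np.degrees(np.arctan2(d[1],d[0])),np.degrees(np.arctan2(-e[0],e[1])),'len',np.linalg.norm(d)/2,np.linalg.norm(e)/2)
r=W(g,[(31,37),(343,38),(324,473),(49,473)],.013,*a,'lid');yaw(r)
h=W(g,[(185,518)],.013,*a,'hole')
r=W(g,[(170,152),(208,152),(205,416),(170,416)],.052,*a,'bar');yaw(r)
v=r.mean(0)-h[0];print(np.degrees(np.arctan2(v[1],v[0])),np.linalg.norm(v[:2]))
E
```

```text
lid [[0.6296, -0.2221], [0.6244, -0.3448], [0.4359, -0.3379], [0.4412, -0.214]] mean [ 0.5328 -0.2797]
yaw -2.282136632760115 -2.425484630102755 len 0.18865440865703262 0.12335652982573962
hole [[0.4157, -0.2743]] mean [ 0.4157 -0.2743]
bar [[0.5844, -0.2753], [0.5839, -0.2885], [0.4845, -0.2842], [0.4851, -0.2709]] mean [ 0.5345 -0.2798]
yaw -2.48906642112153 -2.338189677906291 len 0.09938989900129873 0.013255334939364186
-2.630174640992212 0.11890173450303394
```

>>> move_arm(targets=[5,50,1.4,0,0,0,4.8,50,1.3,0,0,0,0,40,0,0,0,0,0,25,0,0,0,0,0,0,0,0,0,0], hand=0)

```text
time_s: 9.93
position: [0.5272, -0.2793, 0.0338]
tool_rot: [[-0.999, -0.003, -0.042], [0.042, 0.002, -0.999], [0.003, -1.0, -0.002]]
ft_force: [0.5, 0.3, 1.0]
grip_width: 0.0423
```

```bash
python3 - <<'E'
from h import *
g=snap('wrist','w8');o=g['obs']; print(o['position'],o['qvel'],o['time_s'])
crop('w8',130,100,430,325,2.66,'c8')
E
```

```text
[ 0.52719432 -0.27934817  0.03380088] [ 0.17648613 -2.63960113 -2.46061199 -0.00911773  1.36091818  0.02946635] 9.925
```

View pics/c8.png

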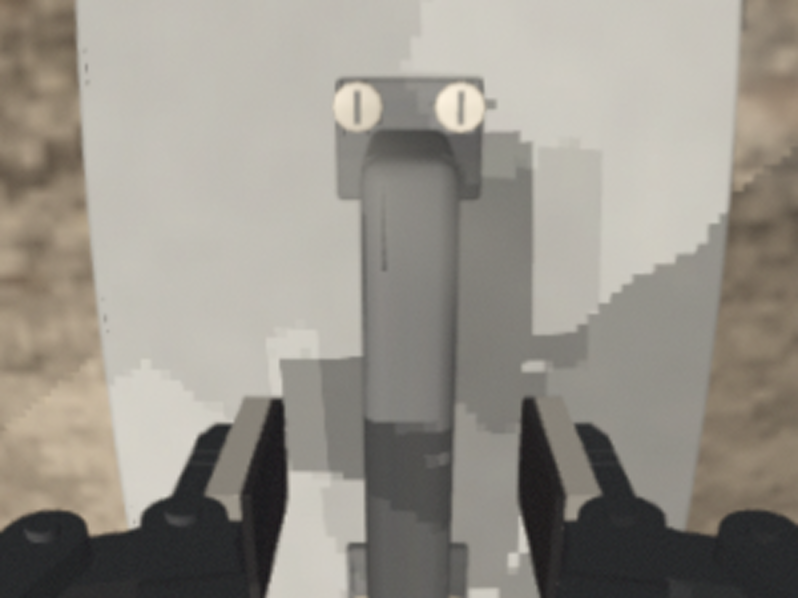

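>>> move_arm(targets=[0,0,0,0,0,0,0,0,0,0,0,0,0,0,0,0,0,0,0,0,0,0,0,0,0,0,0,0,0,0], hand=-1, squeeze=100)

```text
time_s: 10.6
position: [0.5284, -0.2803, 0.0369]
tool_rot: [[-0.999, 0.002, -0.042], [0.042, -0.002, -0.999], [-0.002, -1.0, 0.002]]
ft_force: [-1.8, 0.7, 6.7]
grip_width: 0.0113
```

>>> move_arm(targets=[0,0,0,0,0,0,0,-10,0,0,0,0,0,-20,0,0,0,0,0,-40,0,0,0,0,0,-40,0,0,0,0])

```text
time_s: 11.22
position: [0.5275, -0.2797, 0.1466]
tool_rot: [[-0.999, -0.001, -0.042], [0.042, 0.001, -0.999], [0.001, -1.0, -0.0]]
ft_force: [0.7, -0.5, -3.5]
grip_width: 0.0118
```

>>> move_arm(targets=[0,-40,0,0,0,0,0,-25,0,0,0,0,0,-5,0,0,0,0,0,0,0,0,0,0,0,0,0,0,0,0])

```text
time_s: 11.85
position: [0.5274, -0.2797, 0.2138]
tool_rot: [[-0.999, -0.002, -0.042], [0.042, 0.002, -0.999], [0.002, -1.0, -0.002]]
ft_force: [0.1, -0.4, -4.0]
grip_width: 0.0123
```

```bash
python3 - <<'E'
from h import *
g=snap('wrist','w9');o=g['obs']; print(o['position'],o['tool_rot'],o['ft_force'],o['time_s'])
snap('side','s9');crop('s9',120,110,420,335,2.66,'c9s')
E
```

```text
[ 0.52742126 -0.27965547  0.21381104] [[-0.99910458 -0.00209502 -0.04225705]
 [ 0.04225348  0.00172016 -0.99910544]
 [ 0.00216584 -0.99999633 -0.00163009]] [ 0.08313984 -0.35647774 -4.02506871] 11.85
```

View pics/w9.png

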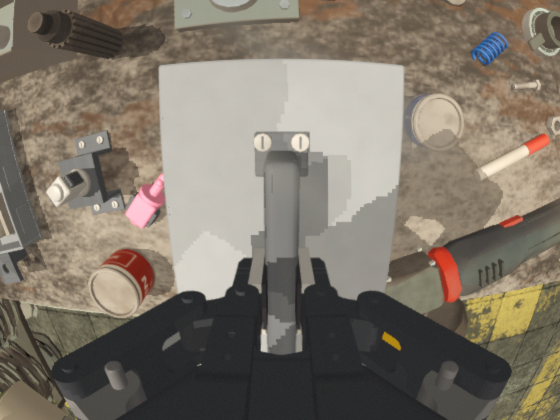

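View pics/c9s.png

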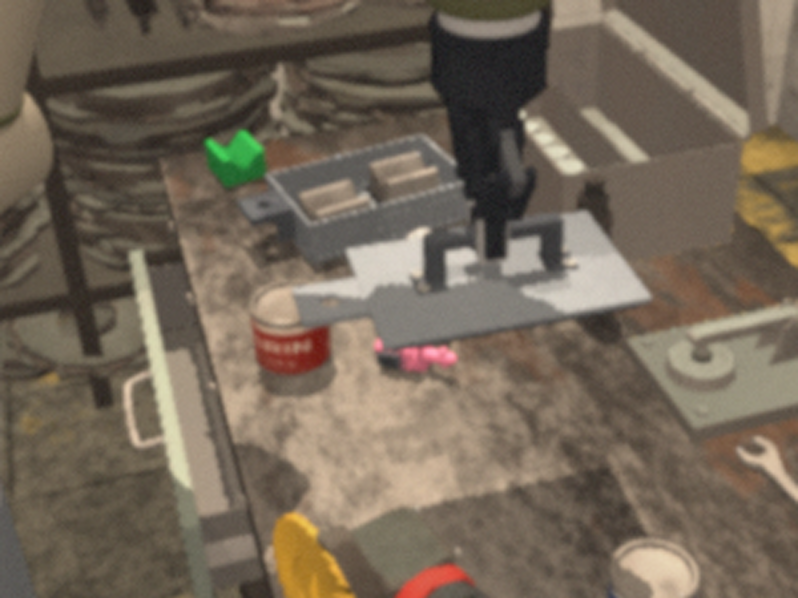

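```bash
cat >> h.py <<'E'
def lidplane(g,box=(180,75,250,250),box2=(330,75,385,230)):
    P=[]
    for (x0,y0,x1,y1) in (box,box2):
        for u in range(x0,x1,6):
            for v in range(y0,y1,6):
                if g['z_map'][v,u]>0: P.append(wworld(g,u,v))
    P=np.array(P); A=np.c_[P[:,:2]-P[:,:2].mean(0),np.ones(len(P))]
    for _ in range(4):
        c,_,_,_=np.linalg.lstsq(A,P[:,2],rcond=None); e=P[:,2]-A@c; k=abs(e)<max(2.5*np.median(abs(e)),.001); A=A[k];P=P[k]
    return c,P,np.std(P[:,2]-A@c)
E
python3 - <<'E'
from h import *
g=load('w9');c,P,s=lidplane(g)
print('slope x,y deg',np.degrees(c[:2]),'z',c[2],s,'at',P.mean(0),len(P))
o=g['obs'];print(np.array(o['position'])[2]-.0369)
crop('w9',150,50,420,260,2.9,'c9')
E
```

```text
slope x,y deg [-0.15705581  0.12453498] z 0.18948781694046404 0.00045918742664000024 at [ 0.57685508 -0.27638689  0.18949069] 546
0.17691104212546133
```

View pics/c9.png

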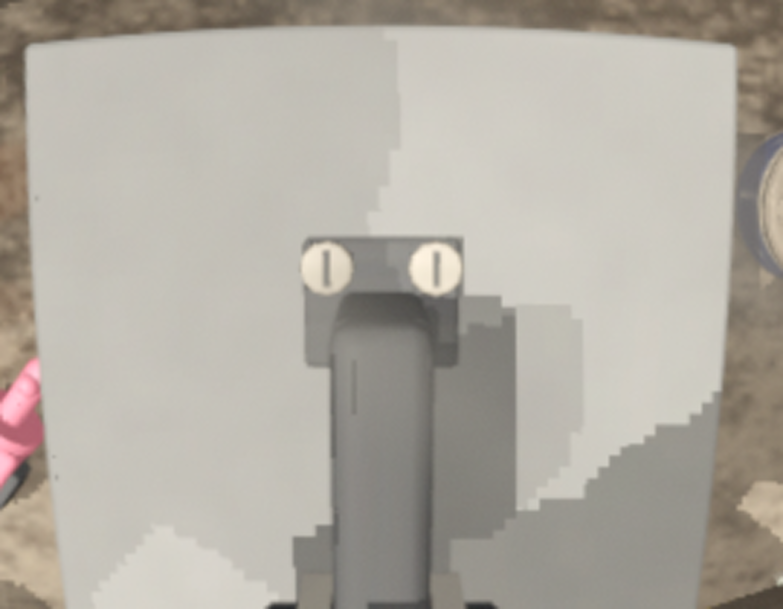

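```bash
python3 - <<'E'
from h import *
g=load('w9')
r=W(g,[(26,45),(737,45)],.1895,2.9,150,50,'far')
e=r[0]-r[1]; y=np.arctan2(-e[0],e[1]); print('yaw',np.degrees(y),np.linalg.norm(e))
c=r.mean(0)[:2]-.095*np.array([np.cos(y),np.sin(y)]); print('center',c, 'h-118',c-.118*np.array([np.cos(y),np.sin(y)]))
p=np.array(g['obs']['position'])[:2]; R=np.array([[np.cos(y),-np.sin(y)],[np.sin(y),np.cos(y)]]); d=R.T@(c-p); print('center in tool(lid axes)',d)
# target: seated
for by in (9.9,):
  b=np.radians(by); Rb=np.array([[np.cos(b),-np.sin(b)],[np.sin(b),np.cos(b)]])
  C=np.array([.5458,.1443]); t=C-Rb@d; print('TCP target',t, 'hole pred', C-.118*Rb[:,0])
  go([t[0],t[1],.2138],down(-80.1))
# shaft
g=load('w2'); print('shaft top',wworld(g,(445+.5)/2.6+330,(45)/2.6+60,.136))
E
```

```text
far [[0.6286, -0.2218], [0.6234, -0.3442]] mean [ 0.626 -0.283]
yaw -2.4195672958150896 0.12253833893727017
center [ 0.53110019 -0.27899119] h-118 [ 0.41320539 -0.2740096 ]
center in tool(lid axes) [0.00364761 0.000819  ]
TCP target [0.54234752 0.14286607] hole pred [0.4295571  0.12401237]
shift(start axes) [   3.1    0.9 -422.9] shift(end axes) [-8.720e+01  3.000e-01 -4.138e+02] rv [ 0.0014 -0.215   0.0015] rows 6.77
shaft top [ 0.69608271 -0.08465439  0.136     ]
```

>>> move_arm(targets=[-1.8,0,-30,0,-0.0215,0,-1.8,0,-41.8,0,-0.0215,0,-1.8,0,-41.8,0,-0.0215,0,-1.8,0,-41.8,0,-0.0215,0,-1.8,0,-41.8,0,-0.0215,0])

```text
time_s: 12.58
position: [0.536, -0.0815, 0.2147]
tool_rot: [[-0.998, -0.001, 0.066], [-0.066, 0.0, -0.998], [0.001, -1.0, -0.0]]
ft_force: [0.1, 0.4, -2.9]
grip_width: 0.0123
```

>>> move_arm(targets=[-1.8,0,-41.8,0,-0.0215,0,-1.8,0,-41.8,0,-0.0215,0,-1.8,0,-41.8,0,-0.0215,0,-1.8,0,-41.8,0,-0.0215,0,-1.8,0,-30,0,-0.0215,0])

```text
time_s: 13.2
position: [0.5238, 0.1158, 0.2148]
tool_rot: [[-0.985, -0.001, 0.174], [-0.174, 0.0, -0.985], [0.001, -1.0, -0.0]]
ft_force: [0.5, -0.2, -3.5]
grip_width: 0.0121
```

```bash
python3 - <<'E'
from h import *
go([.5178,.1386,.0925],down(-80.1))
E
```

```text
shift(start axes) [  1.9 122.3 -23.4] shift(end axes) [  2.  122.3 -23.5] rv [0.0003 0.0017 0.0008] rows 1.99
```

>>> move_arm(targets=[1,40,-12,0,0,0,1,40,-11.4,0,0,0,0,30,0,0,0,0,0,12,0,0,0,0,0,0,0,0,0,0])

```text
time_s: 13.82
position: [0.5184, 0.1367, 0.093]
tool_rot: [[-0.985, -0.001, 0.172], [-0.172, -0.0, -0.985], [0.001, -1.0, -0.0]]
ft_force: [-0.0, -0.3, -3.1]
grip_width: 0.012
```

```bash
python3 - <<'E'
from h import *
g=snap('wrist','w10');o=g['obs']; print(o['position'],o['tool_rot'],o['ft_force'],o['time_s'],o['qvel'])
crop('w10',140,40,420,250,2.85,'c10')
c,P,s=lidplane(g);print('slope',np.degrees(c[:2]),c[2],s,P.mean(0))
E
```

```text
[0.518382   0.13674328 0.09304957] [[-9.85141943e-01 -7.82866764e-04  1.71740327e-01]
 [-1.71740352e-01 -3.65324913e-05 -9.85142249e-01]
 [ 7.77509226e-04 -9.99999693e-01 -9.84601239e-05]] [-0.02411272 -0.33527591 -3.09489746] 13.825 [ 0.0191809  -1.54651757 -1.47830851  0.02809052  0.69501971 -0.00719296]
slope [-0.23154265  0.16248069] 0.06882477547533947 0.0004708528233901366 [0.56669138 0.14962224 0.06882617]
```

View pics/c10.png

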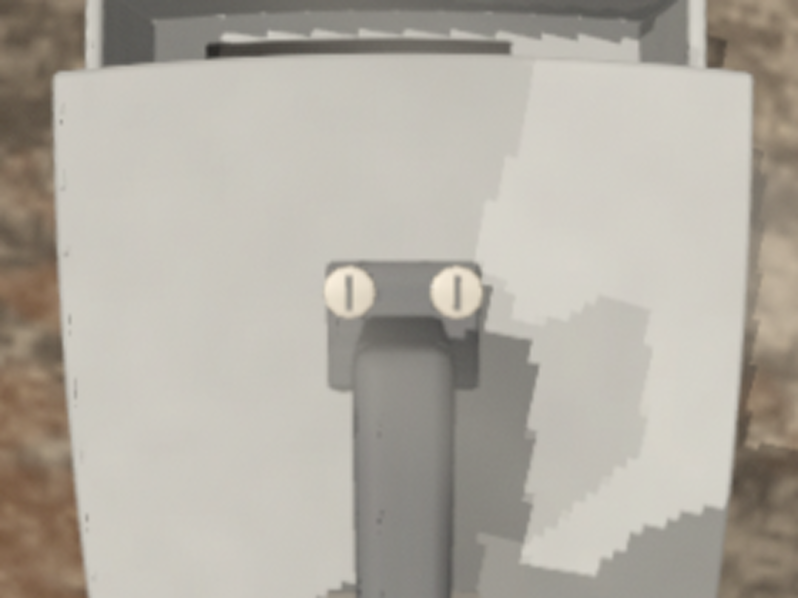

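```bash
python3 - <<'E'
from h import *
crop('w10',150,0,410,80,3.05,'c10b')
E
```

```text
(no output)
```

View pics/c10b.png

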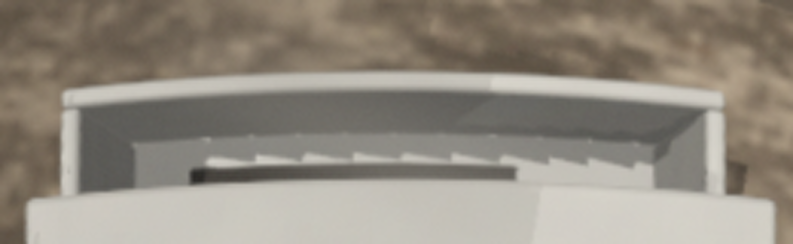

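```bash
python3 - <<'E'
from h import *
g=load('w10'); a=(3.05,150,0)
def ed(r,n):
    e=r[0]-r[1]; y=np.arctan2(-e[0],e[1]); m=r.mean(0)[:2]; c=m-.095*np.array([np.cos(y),np.sin(y)])
    print(n,'yaw',np.degrees(y),'w',np.linalg.norm(e),'ctr',c); return y,c
b=W(g,[(63,92),(723,94)],.046,*a,'box'); W(g,[(390,74)],.046,*a,'far mid')
l=W(g,[(28,200),(774,200)],.0688,*a,'lid');W(g,[(400,180)],.0688,*a,'far mid')
yb,cb=ed(b,'box');yl,cl=ed(l,'lid')
R=np.array([[np.cos(yb),-np.sin(yb)],[np.sin(yb),np.cos(yb)]]);d=R.T@(cb-cl);print('lid must move in box axes',d)
print(np.degrees(np.arctan2(*np.array(g['obs']['tool_rot'])[[1,0],2])))
E
```

```text
box [[0.6286, 0.2208], [0.6489, 0.0996]] mean [0.6388 0.1602]
far mid [[0.6386, 0.1605]] mean [0.6386 0.1605]
lid [[0.6051, 0.2147], [0.6261, 0.0943]] mean [0.6156 0.1545]
far mid [[0.6155, 0.1546]] mean [0.6155 0.1546]
box yaw 9.532887223003573 w 0.12289136133511566 ctr [0.54507083 0.14442205]
lid yaw 9.900626458630626 w 0.12227892438370236 ctr [0.52202328 0.13814618]
lid must move in box axes [0.02376864 0.00237222]
-80.11097914691253
```

>>> move_arm(targets=[-12,0,-1.2,0,0,0,-11.8,0,-1.2,0,0,0,0,6,0,0,0,0,0,0,0,0,0,0,0,0,0,0,0,0])

```text
time_s: 14.5
position: [0.5411, 0.1433, 0.0871]
tool_rot: [[-0.985, -0.001, 0.172], [-0.172, -0.0, -0.985], [0.001, -1.0, -0.0]]
ft_force: [-0.0, -0.1, -4.2]
grip_width: 0.0117
```

```bash
python3 - <<'E'
from h import *
o=env.observe(); print(o['position'],o['ft_force'])
r=np.radians(9.9); u=np.array([np.cos(r),np.sin(r)]);v=np.array([-u[1],u[0]])
d=o['position'][:2]-np.array([.518382,.136743]); print(d@u,d@v)
E
```

```text
[0.5410606  0.14329613 0.08712626] [-0.02682161 -0.12638275 -4.1735623 ]
0.023467574660376786 0.0025564395917398275
```

>>> move_arm(targets=[0,3,0,0,0,0,0,2,0,0,0,0,0,1.5,0,0,0,0,0,0,0,0,0,0,0,0,0,0,0,0])

```text
time_s: 15.12
position: [0.5414, 0.1433, 0.0808]
tool_rot: [[-0.985, 0.0, 0.172], [-0.172, 0.0, -0.985], [-0.0, -1.0, 0.0]]
ft_force: [-0.9, -0.6, -3.2]
grip_width: 0.0117
```

>>> move_arm(targets=[0,2,0,0,0,0,0,2,0,0,0,0,0,1.5,0,0,0,0,0,0,0,0,0,0,0,0,0,0,0,0])

```text
time_s: 15.75
position: [0.5413, 0.1433, 0.0752]
tool_rot: [[-0.985, -0.0, 0.172], [-0.172, 0.0, -0.985], [0.0, -1.0, -0.0]]
ft_force: [1.3, -0.1, -4.1]
grip_width: 0.0121
```

>>> move_arm(targets=[0,1,0,0,0,0,0,0.5,0,0,0,0,0,0,0,0,0,0,0,0,0,0,0,0,0,0,0,0,0,0])

```text
time_s: 16.38
position: [0.5414, 0.1434, 0.0749]
tool_rot: [[-0.985, 0.001, 0.172], [-0.172, -0.0, -0.985], [-0.001, -1.0, 0.0]]
ft_force: [-3.3, -0.5, 7.5]
grip_width: 0.0122
```

>>> move_arm(targets=[0,0,0,0,0,0,0,0,0,0,0,0,0,0,0,0,0,0,0,-10,0,0,0,0,0,-30,0,0,0,0], hand=0)

```text
time_s: 17.0
position: [0.5408, 0.1433, 0.1136]
tool_rot: [[-0.985, -0.003, 0.172], [-0.172, -0.0, -0.985], [0.003, -1.0, -0.0]]
ft_force: [1.0, -0.8, 0.2]
grip_width: 0.0426
```

>>> move_arm(targets=[0,-50,0,0,0,0,0,-50,0,0,0,0,0,-40,0,0,0,0,0,0,0,0,0,0,0,0,0,0,0,0])

```text
time_s: 17.62
position: [0.5409, 0.1433, 0.2532]
tool_rot: [[-0.985, -0.001, 0.172], [-0.172, -0.0, -0.985], [0.001, -1.0, -0.0]]
ft_force: [-0.0, -0.6, -0.7]
grip_width: 0.043
```

```bash
python3 - <<'E'
from h import *
g=snap('wrist','w11');o=g['obs']; print(o['position'],o['tool_rot'],o['ft_force'],o['time_s'],o['qvel'])
snap('side','s11')
crop('w11',200,40,360,300,2.3,'c11'); crop('w11',360,60,560,300,3,'c11p');crop('s11',120,110,420,335,2.66,'c11s')
c,P,s=lidplane(g,(225,130,260,230),(305,130,330,230));print('slope',np.degrees(c[:2]),c[2],s,P.mean(0))
E
```

```text
[0.54090898 0.14328157 0.25315515] [[-9.85109891e-01 -1.17984754e-03  1.71921814e-01]
 [-1.71921849e-01 -7.22304085e-05 -9.85110589e-01]
 [ 1.17469829e-03 -9.99999301e-01 -1.31686681e-04]] [-0.0098793  -0.62924148 -0.66197871] 17.625 [ 0.01322239  1.09939019  0.86386758 -0.05997989 -0.11665918 -0.03137564]
slope [ 0.13776934 -0.22705651] 0.05052349544781971 0.00047779206591233163 [0.54397829 0.14815728 0.05054443]
```

View pics/c11.png

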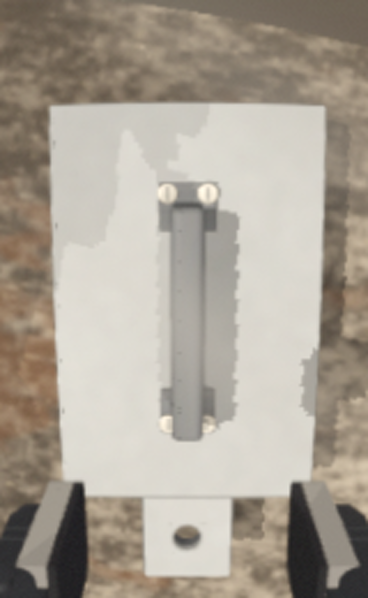

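View pics/c11s.png

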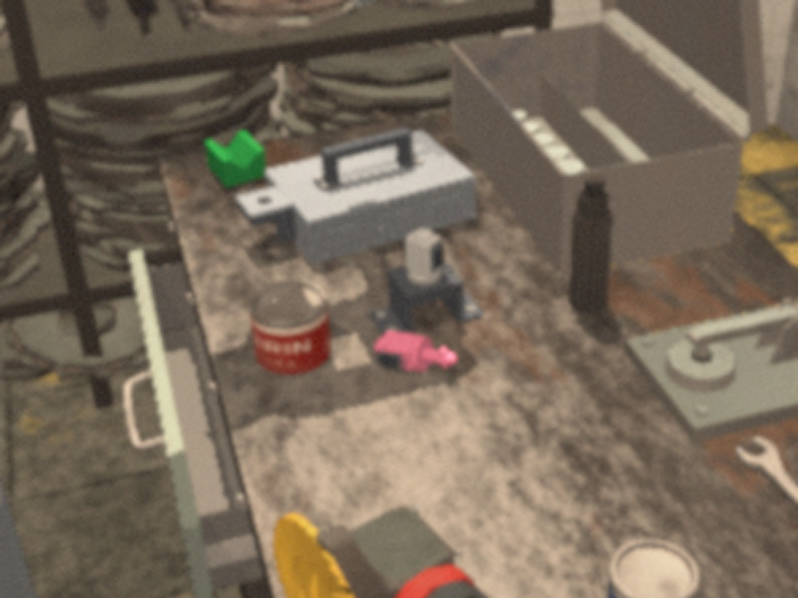

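View pics/c11p.png

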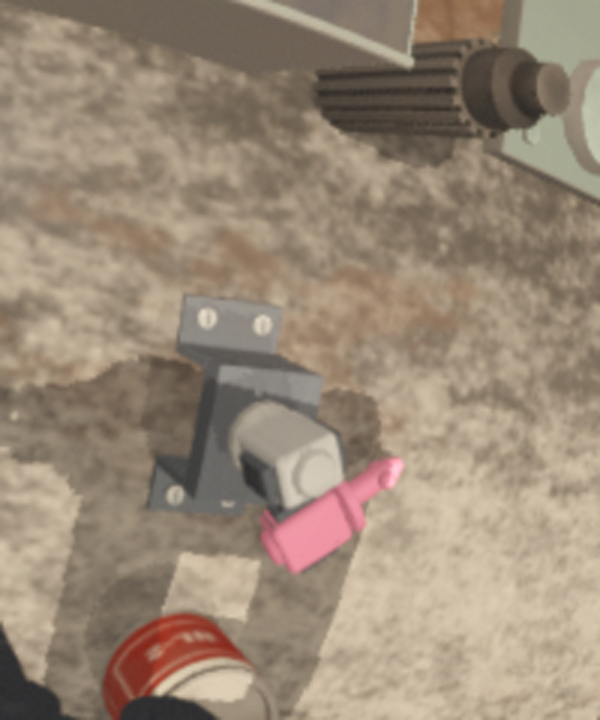

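```bash
python3 - <<'E'
from h import *
g=load('w11'); W(g,[(187,537)],.051,2.3,200,40,'tabhole'); 
go([.545,-.057,.23],down(-80.1))
E
```

```text
tabhole [[0.43, 0.1248]] mean [0.43   0.1248]
shift(start axes) [ 30.3  22.5 198. ] shift(end axes) [ 30.4  22.5 198. ] rv [ 0.0003 -0.      0.0025] rows 3.23
```

>>> move_arm(targets=[6,4,35,0,0,0,6,4,40,0,0,0,6,5,45,0,0,0,6,5,45,0,0,0,6.5,5,32,0,0,0], hand=1)

```text
time_s: 18.35
position: [0.5448, -0.0577, 0.2294]
tool_rot: [[-0.985, -0.002, 0.171], [-0.171, 0.001, -0.985], [0.002, -1.0, -0.001]]
ft_force: [0.7, 0.4, -0.1]
grip_width: 0.0855
```

>>> move_arm(targets=[0,0,0,0,0,0,0,0,0,0,0,0,0,0,0,0,0,0,0,0,0,0,0,0,0,0,0,0,0,0])

```text
time_s: 18.98
position: [0.5452, -0.0556, 0.2308]
tool_rot: [[-0.985, 0.0, 0.173], [-0.173, -0.0, -0.985], [-0.0, -1.0, 0.0]]
ft_force: [-0.8, -0.3, -0.3]
grip_width: 0.0854
```

```bash
python3 - <<'E'
from h import *
g=snap('wrist','w12');o=g['obs']; print(o['position'],o['ft_force'],o['time_s'],o['qvel'])
crop('w12',180,60,400,310,2.4,'c12')
E
```

```text
[ 0.54518689 -0.05556083  0.23079605] [-0.77781555 -0.29987055 -0.26362757] 18.975 [-0.18162556  0.09895128 -0.05854182 -0.06067501  0.04295939  0.0544354 ]
```

View pics/c12.png

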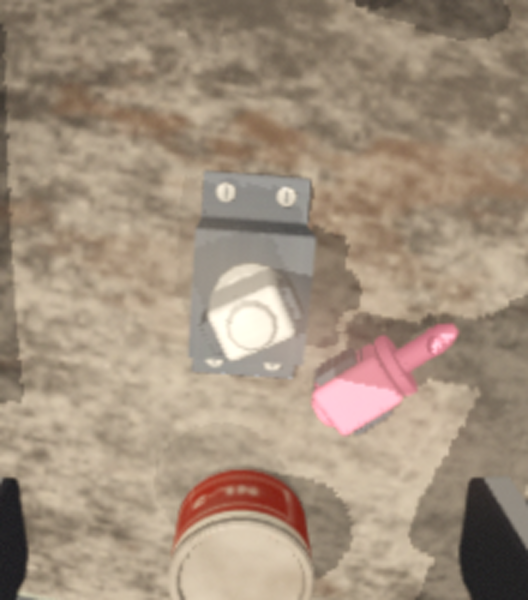

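```bash
python3 - <<'E'
from h import *
crop('w12',250,155,320,225,8.5,'c12b')
E
```

```text
(no output)
```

View pics/c12b.png

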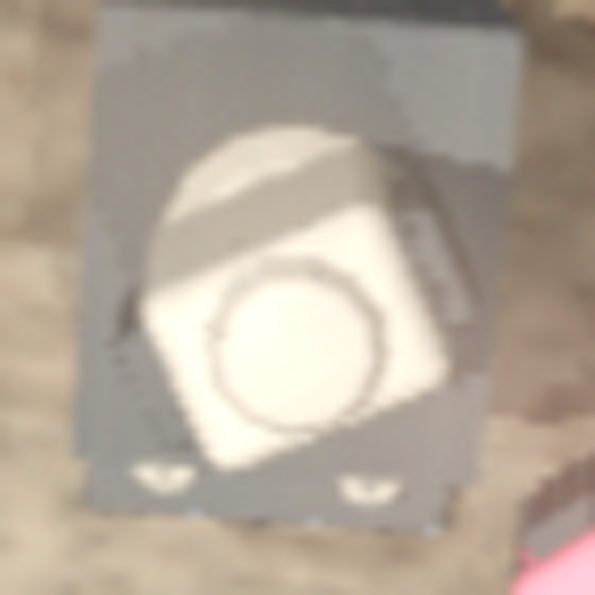

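```bash
python3 - <<'E'
from h import *
g=load('w12')
for z in (.094,):
  r=W(g,[(147,300),(365,207),(447,375),(222,467)],z,8.5,250,155,'top')
  e=(r[1]-r[0])+(r[2]-r[3]); f=(r[1]-r[2])+(r[0]-r[3])
  print(np.degrees(np.arctan2(e[1],e[0])),np.degrees(np.arctan2(f[1],f[0])),np.linalg.norm(e)/2,np.linalg.norm(f)/2)
u,v=[ (k+.5)/8.5-.5 for k in (298,345)]; print('z from depth',wworld(g,u+250,v+155))
s=W(g,[(95,10),(525,30),(478,480),(75,455)],.046,8.5,250,155,'stand')
f=W(g,[(204,175),(312,180)],.002,2.4,180,60,'stand foot far')
print(env.observe()['q'])
# tin, shaft
W(g,[(240,575)],.061,2.4,180,60,'tin'); 
for p in [(350,400),(332,372),(440,335)]: print('pink',wworld(g,(p[0]+.5)/2.4-.5+180,(p[1]+.5)/2.4-.5+60))
W(g,[(230,192),(287,197)],.003,2.4,180,60,'screws far')
W(g,[(214,362),(272,366)],.003,2.4,180,60,'screws near')
E
```

```text
top [[0.548, -0.0418], [0.5613, -0.0618], [0.5455, -0.0733], [0.5318, -0.0523]] mean [ 0.5467 -0.0573]
-56.62945662619727 34.42395431588756 0.024523247423071 0.019379051686073036
z from depth [ 0.54553951 -0.05780838  0.09228761]
stand [[0.569, -0.0301], [0.5754, -0.0799], [0.5203, -0.085], [0.515, -0.0363]] mean [ 0.5449 -0.0578]
stand foot far [[0.5888, -0.0286], [0.5953, -0.0783]] mean [ 0.592  -0.0535]
[-1.82109672e+01  2.19650623e+01  7.55370464e+01  1.22998173e-04
  8.24908866e+01  6.18603651e+01]
tin [[0.4191, -0.0753]] mean [ 0.4191 -0.0753]
pink [ 0.49952966 -0.11366007  0.0239902 ]
pink [ 0.50999182 -0.10329512  0.0185862 ]
pink [ 0.53790543 -0.14889647  0.02349491]
screws far [[0.583, -0.0418], [0.5854, -0.0683]] mean [ 0.5842 -0.0551]
screws near [[0.5002, -0.0481], [0.5031, -0.0764]] mean [ 0.5017 -0.0622]
```

Close crop: grey pin at (285,195), upright in its bracket. Its longer handle axis (the buttons) lies along about −56.6°. The pink one lies on the bench at (330,225). I'm turning the jaws to the button axis.

>>> move_arm(targets=[-0.2,20,0.4,0,-0.082,0,-0.2,20,0.4,0,-0.082,0,-0.2,20,0.4,0,-0.082,0,-0.2,20,0.4,0,-0.082,0,0,20,0.4,0,-0.08,0])

```text
time_s: 19.65
position: [0.5466, -0.0576, 0.1301]
tool_rot: [[-0.835, 0.0, 0.551], [-0.551, -0.0, -0.835], [-0.0, -1.0, 0.0]]
ft_force: [0.9, 0.4, -0.3]
grip_width: 0.0854
```

>>> move_arm(targets=[0,0,0,0,0,0,0,0,0,0,0,0,0,0,0,0,0,0,0,0,0,0,0,0,0,0,0,0,0,0])

```text
time_s: 20.27
position: [0.5466, -0.0576, 0.131]
tool_rot: [[-0.836, 0.0, 0.549], [-0.549, -0.0, -0.836], [-0.0, -1.0, 0.0]]
ft_force: [0.6, 1.1, -0.1]
grip_width: 0.0851
```

```bash
python3 - <<'E'
from h import *
g=snap('wrist','w13');o=g['obs']; print(o['position'],o['tool_rot'],o['time_s'])
crop('w13',160,120,400,300,3.3,'c13')
E
```

```text
[ 0.54663903 -0.05761522  0.13098673] [[-8.36117736e-01  4.01223472e-04  5.48549879e-01]
 [-5.48549955e-01 -1.04203897e-04 -8.36117776e-01]
 [-2.78309042e-04 -9.99999914e-01  3.07217844e-04]] 20.275
```

View pics/c13.png

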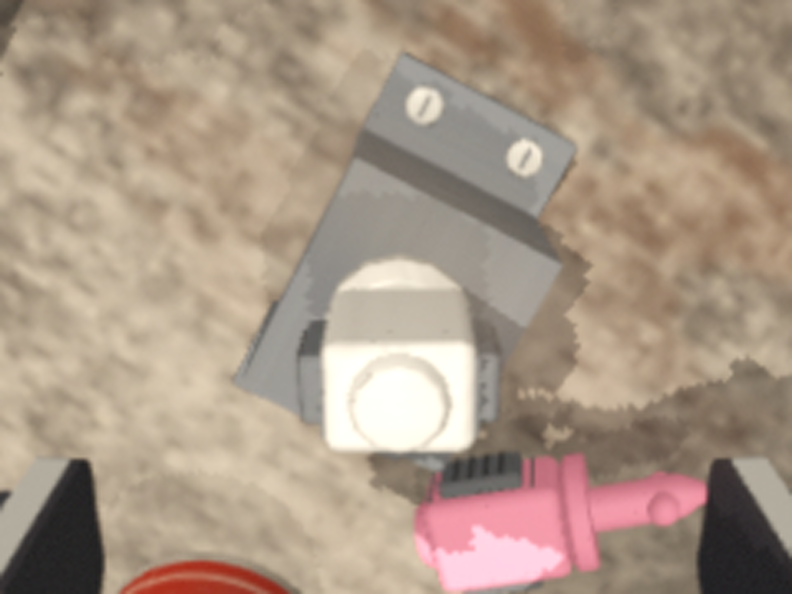

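```bash
python3 - <<'E'
from h import *
g=load('w13'); 
W(g,[(325,343),(475,343),(477,448),(327,450)],.093,3.3,160,120,'top');W(g,[(398,405)],.094,3.3,160,120)
W(g,[(300,375),(498,375)],.08,3.3,160,120)
E
```

```text
top [[0.5483, -0.0402], [0.5624, -0.0617], [0.5462, -0.0734], [0.5312, -0.0513]] mean [ 0.547  -0.0567]
 [[0.5459, -0.0568]] mean [ 0.5459 -0.0568]
 [[0.5358, -0.0415], [0.5561, -0.0724]] mean [ 0.5459 -0.0569]
```

>>> move_arm(targets=[0,25,-0.7,0,0,0,0,25,0,0,0,0,0,17,0,0,0,0,0,0,0,0,0,0,0,0,0,0,0,0])

```text
time_s: 20.95
position: [0.5466, -0.0571, 0.0644]
tool_rot: [[-0.836, 0.001, 0.549], [-0.549, -0.0, -0.836], [-0.001, -1.0, 0.001]]
ft_force: [-0.2, -0.2, -0.6]
grip_width: 0.0854
```

>>> move_arm(targets=[0,0,0,0,0,0,0,0,0,0,0,0,0,0,0,0,0,0,0,0,0,0,0,0,0,0,0,0,0,0], hand=-1, squeeze=60)

```text
time_s: 21.58
position: [0.5465, -0.0571, 0.0644]
tool_rot: [[-0.836, 0.001, 0.549], [-0.549, -0.0, -0.836], [-0.001, -1.0, 0.001]]
ft_force: [-1.1, 0.2, 5.5]
grip_width: 0.0274
```

```bash
python3 - <<'E'
from h import *
g=snap('wrist','w14');o=g['obs']; print(o['position'],o['ft_force'],o['grip_width'],o['time_s'])
crop('w14',160,120,400,300,3.3,'c14')
snap('side','s14');crop('s14',230,170,350,260,6,'c14s')
E
```

```text
[ 0.54645706 -0.05706692  0.0643816 ] [-1.11893792  0.24191776  5.46071555] 0.02740744932908312 21.575
```

View pics/c14.png

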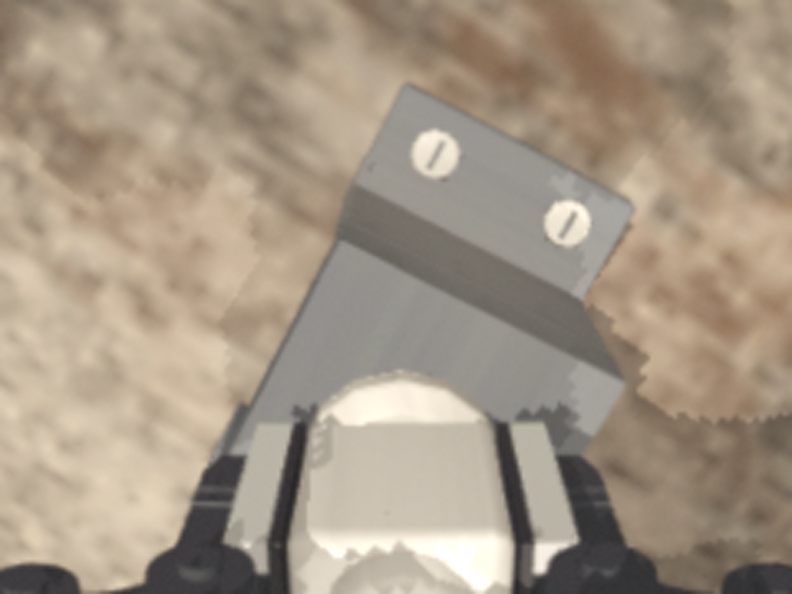

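View pics/c14s.png

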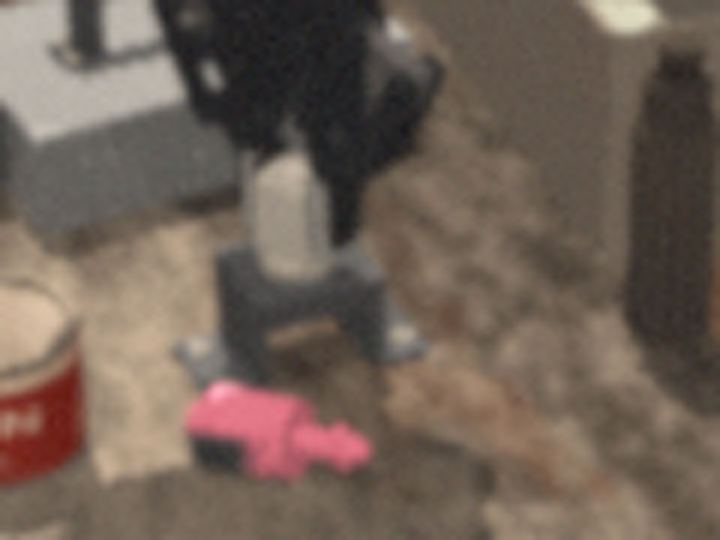

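>>> move_arm(targets=[0,-2,0,0,0,0,0,-3,0,0,0,0,0,-5,0,0,0,0,0,-5,0,0,0,0,0,0,0,0,0,0])

```text
time_s: 22.3
position: [0.5464, -0.0571, 0.0792]
tool_rot: [[-0.836, 0.001, 0.549], [-0.549, -0.0, -0.836], [-0.001, -1.0, 0.001]]
ft_force: [0.8, -0.1, -0.7]
grip_width: 0.0274
```

>>> move_arm(targets=[0,-25,0,0,0,0,0,-35,0,0,0,0,0,-18,0,0,0,0,0,0,0,0,0,0,0,0,0,0,0,0])

```text
time_s: 22.92
position: [0.5457, -0.0569, 0.1557]
tool_rot: [[-0.836, -0.002, 0.549], [-0.549, 0.001, -0.836], [0.001, -1.0, -0.001]]
ft_force: [-0.4, 0.8, -0.9]
grip_width: 0.0272
```

```bash
python3 - <<'E'
from h import *
g=snap('wrist','w15');o=g['obs']; print(o['position'],o['ft_force'],o['grip_width'],o['time_s'])
crop('w15',160,120,400,300,3.3,'c15')
snap('side','s15');crop('s15',230,150,350,260,5.4,'c15s')
go([.43,.1248,.157],down(-56.6))
E
```

```text
[ 0.54573544 -0.05691018  0.15570631] [-0.38171779  0.79069478 -0.86545332] 0.027160694558913272 22.925
shift(start axes) [  -2.9   -1.1 -215.4] shift(end axes) [  -3.4   -1.4 -215.4] rv [ 0.0017 -0.0022  0.0014] rows 3.45
```

View pics/c15.png

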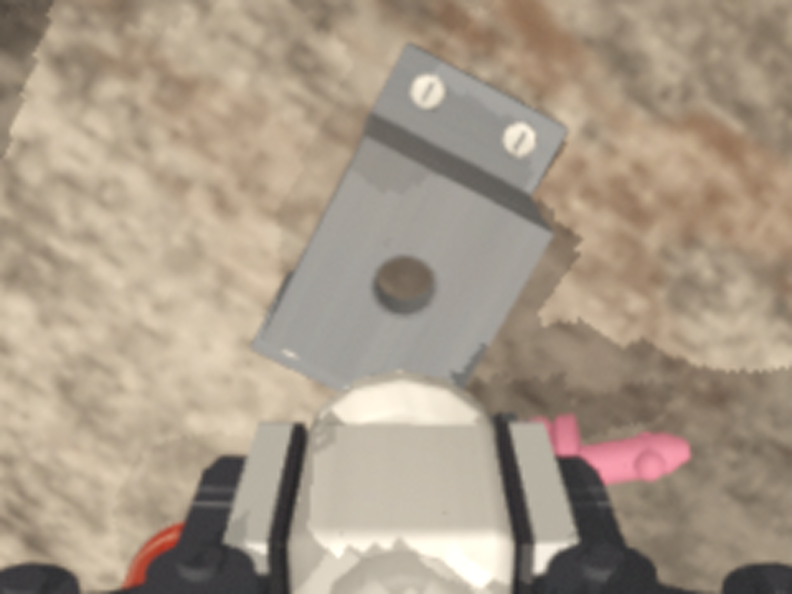

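View pics/c15s.png

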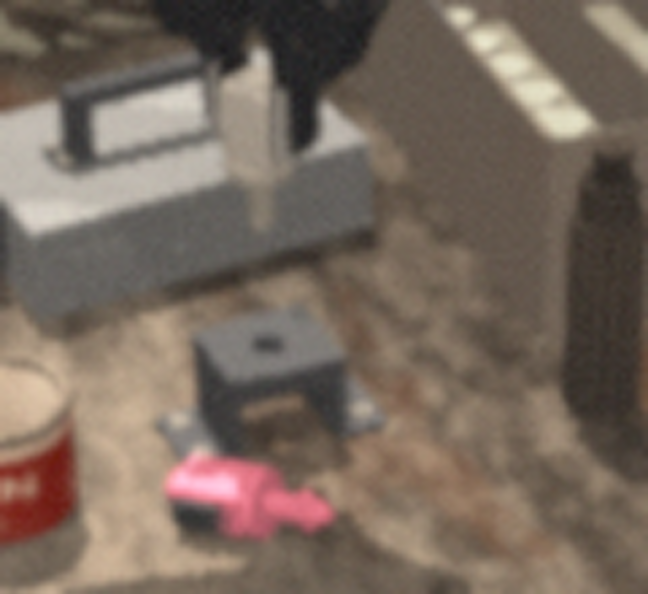

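```bash
python3 - <<'E'
from h import *
g=load('w15'); W(g,[(404,285)],.046,3.3,160,120,'standhole')
crop('w15',235,190,330,300,6,'c15b')
E
```

```text
standhole [[0.545, -0.0574]] mean [ 0.545  -0.0574]
```

>>> move_arm(targets=[-0.6,0,-35,0,0,0,-0.6,0,-45,0,0,0,-0.6,0,-45,0,0,0,-0.6,0,-40,0,0,0,-0.6,0,-28,0,0,0])

```text
time_s: 23.65
position: [0.4415, 0.1072, 0.1561]
tool_rot: [[-0.836, -0.001, 0.549], [-0.549, 0.0, -0.836], [0.001, -1.0, -0.001]]
ft_force: [0.4, 0.3, -1.3]
grip_width: 0.0274
```

```bash
python3 - <<'E'
from h import *
g=snap('wrist','w16');o=g['obs']; print(o['position'],o['ft_force'],o['grip_width'],o['time_s'])
crop('w16',160,120,400,300,3.3,'c16')
E
```

```text
[0.44149474 0.1071947  0.15614993] [ 0.42963933  0.25219764 -1.2879421 ] 0.02739680646163266 23.65
```

View pics/c16.png

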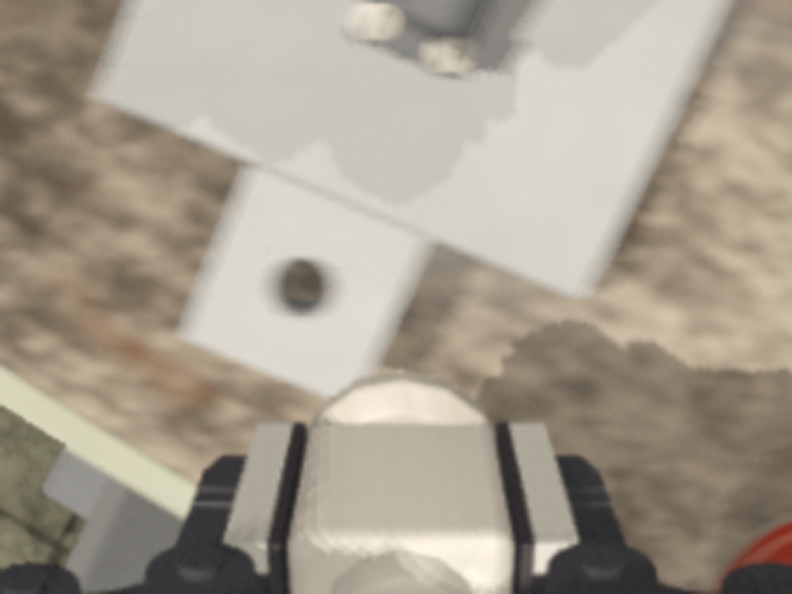

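```bash
python3 - <<'E'
from h import *
for t in ('w15','w14'):
  g=load(t);o=g['obs'];R=np.array(o['tool_rot']);p=np.array(o['position'])
  for px in [(360,480),(400,460),(400,440),(400,500),(440,480),(400,395),(400,385)]:
    w=wworld(g,(px[0]+.5)/3.3-.5+160,(px[1]+.5)/3.3-.5+120); print(t,px,np.round(R.T@(w-p)*1000,1))
g=snap('wrist','w17');o=g['obs'];print(o['position'],o['qvel'],o['time_s'])
crop('w17',200,120,360,260,5,'c17')
E
```

```text
w15 (360, 480) [-8.8 -8.5 -6. ]
w15 (400, 460) [-8.8 -2.6 -0.7]
w15 (400, 440) [-9.1  3.2 -0.7]
w15 (400, 500) [ -9.4 -15.1  -0.7]
w15 (440, 480) [-8.9 -8.7  4.5]
w15 (400, 395) [-11.8  13.2  -0.7]
w15 (400, 385) [-13.9  12.1  -0.7]
w14 (360, 480) [-8.9 -8.8 -6. ]
w14 (400, 460) [-8.9 -2.7 -0.7]
w14 (400, 440) [-8.6  4.3 -0.7]
w14 (400, 500) [ -8.7 -13.9  -0.7]
w14 (440, 480) [-9.1 -9.1  4.5]
w14 (400, 395) [-11.8  13.3  -0.7]
w14 (400, 385) [-13.5  13.   -0.7]
[0.43974447 0.10902046 0.15609786] [-3.03291473  1.2462004  -2.19253    -0.55372453  0.46108849 -4.35985265] 23.7
```

View pics/c17.png

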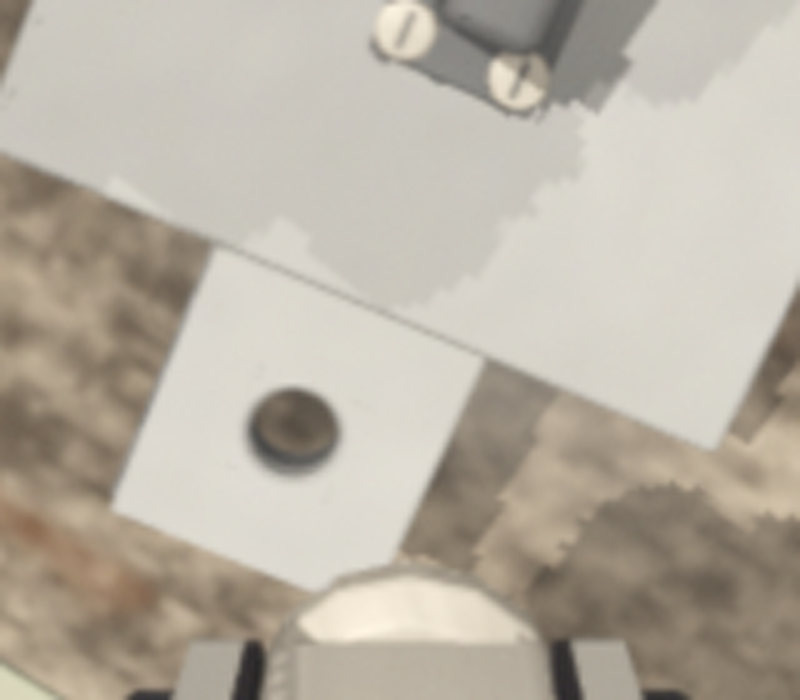

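```bash
python3 - <<'E'
from h import *
g=load('w17'); h=W(g,[(293,430)],.051,5,200,120,'tabhole')[0]
R=down(-56.7); t=h-R@np.array([.0015,0,-.00055]); t[2]=.12
print(t); go(t,R)
E
```

```text
tabhole [[0.4302, 0.125]] mean [0.4302 0.125 ]
[0.43173647 0.12532826 0.12      ]
shift(start axes) [ -2.   36.3 -19.8] shift(end axes) [ -1.9  36.2 -19.9] rv [0.0014 0.0023 0.0014] rows 0.66
```

>>> move_arm(targets=[-1,15,-10,0,0,0,-1,10,-10,0,0,0,0,0,0,0,0,0,0,0,0,0,0,0,0,0,0,0,0,0])

```text
time_s: 24.38
position: [0.4339, 0.1235, 0.1321]
tool_rot: [[-0.836, 0.001, 0.548], [-0.548, -0.0, -0.836], [-0.001, -1.0, 0.001]]
ft_force: [0.8, -0.4, -1.6]
grip_width: 0.0272
```

```bash
python3 - <<'E'
from h import *
o=env.observe();print(o['position'],o['qvel']); go([.43174,.12533,.09],down(-56.7))
g=snap('wrist','w18');crop('w18',200,120,360,260,5,'c18')
snap('side','s18');crop('s18',190,130,310,240,5.4,'c18s')
E
```

```text
[0.43394243 0.12347832 0.13205478] [-0.01381119 -0.02485341  0.1568722  -0.01845391  0.06225715  0.07610308]
shift(start axes) [ 0.9 42.1 -2.8] shift(end axes) [ 0.8 42.1 -2.8] rv [-0.0005 -0.0008 -0.0007] rows 0.67
```

View pics/c18s.png

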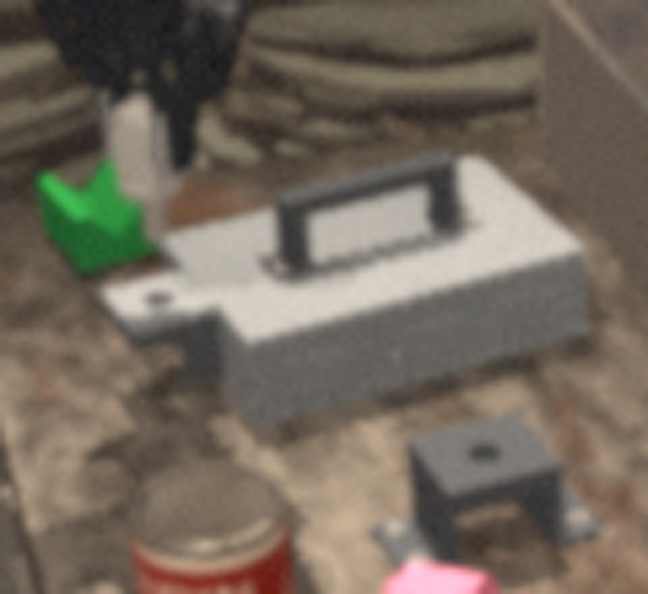

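View pics/c18.png

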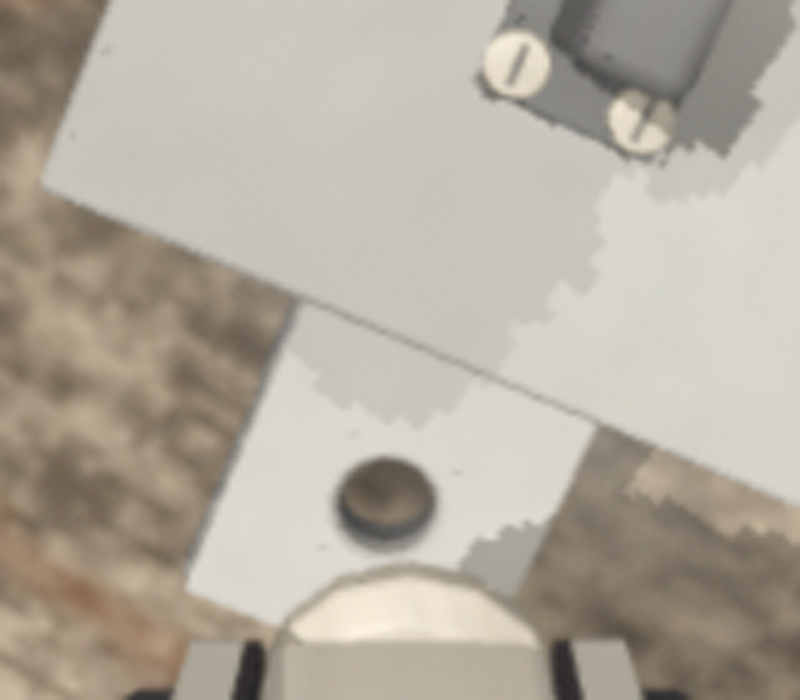

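```bash
python3 - <<'E'
from h import *
g=load('w18'); h=W(g,[(386,502)],.051,5,200,120,'tabhole')[0]
R=down(-56.7); t=h-R@np.array([.0015,0,-.00055]); t[2]=.102
print(t); go(t,R,g['obs'])
E
```

```text
tabhole [[0.4302, 0.1253]] mean [0.4302 0.1253]
[0.43171312 0.12568306 0.102     ]
shift(start axes) [ 0.7 30.1 -3.1] shift(end axes) [ 0.7 30.1 -3.1] rv [-0.0005 -0.0008 -0.0007] rows 0.48
```

>>> move_arm(targets=[0.7,5,-3,0,0,0,0,12,0,0,0,0,0,10,0,0,0,0,0,3,0,0,0,0,0,0,0,0,0,0])

```text
time_s: 25.1
position: [0.4312, 0.1259, 0.1015]
tool_rot: [[-0.836, -0.001, 0.549], [-0.549, -0.0, -0.836], [0.0, -1.0, -0.0]]
ft_force: [-0.5, 0.6, -0.5]
grip_width: 0.0276
```

```bash
python3 - <<'E'
from h import *
o=env.observe();print(o['position'],o['ft_force']); go([.43171,.12568,.0694],down(-56.7))
snap('side','s19');crop('s19',190,150,260,215,9,'c19s')
E
```

```text
[0.43124456 0.12587368 0.1014716 ] [-0.46844009  0.58655454 -0.5175526 ]
shift(start axes) [-0.3 32.1  0.4] shift(end axes) [-0.3 32.1  0.4] rv [ 0.0003 -0.0004  0.0005] rows 0.51
```

View pics/c19s.png

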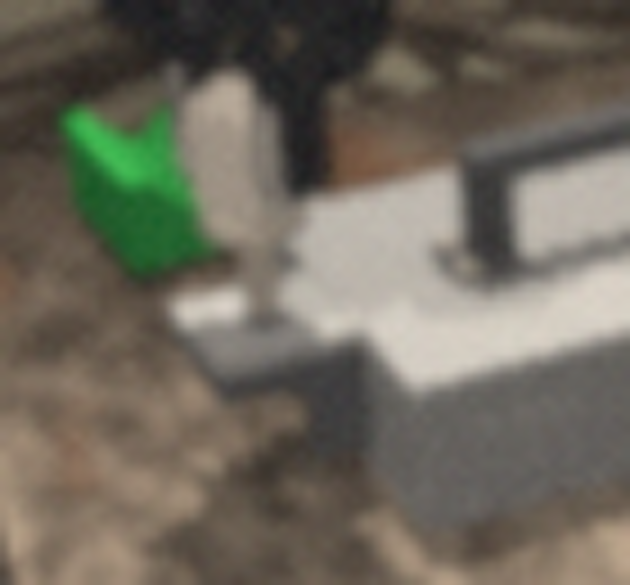

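Lateral position is within 0.5 mm of the target. Lowering in small steps.

>>> move_arm(targets=[-0.3,2,0.4,0,0,0,0,2,0,0,0,0,0,2,0,0,0,0,0,1,0,0,0,0,0,0,0,0,0,0])

```text
time_s: 25.78
position: [0.4317, 0.1257, 0.0947]
tool_rot: [[-0.836, -0.0, 0.549], [-0.549, 0.0, -0.836], [0.0, -1.0, -0.0]]
ft_force: [-0.8, -1.1, -1.8]
grip_width: 0.0274
```

>>> move_arm(targets=[0,2,0,0,0,0,0,2,0,0,0,0,0,2,0,0,0,0,0,0,0,0,0,0,0,0,0,0,0,0])

```text
time_s: 26.4
position: [0.4318, 0.1257, 0.0888]
tool_rot: [[-0.836, 0.0, 0.549], [-0.549, 0.0, -0.836], [-0.0, -1.0, 0.0]]
ft_force: [-0.0, 0.5, -1.4]
grip_width: 0.0276
```

```bash
python3 - <<'E'
from h import *
o=env.observe();print(o['position'],o['ft_force'],o['wrist_torque'])
E
```

```text
[0.43176957 0.12573975 0.08875617] [-0.04548965  0.50681792 -1.36781933] [-0.05879444  0.01091122 -0.05058286]
```

>>> move_arm(targets=[0,3,0,0,0,0,0,3,0,0,0,0,0,3,0,0,0,0,0,2,0,0,0,0,0,0,0,0,0,0])

```text
time_s: 27.02
position: [0.4317, 0.1257, 0.0776]
tool_rot: [[-0.836, -0.0, 0.549], [-0.549, -0.0, -0.836], [0.0, -1.0, -0.0]]
ft_force: [-0.5, 0.3, -1.1]
grip_width: 0.0273
```

>>> move_arm(targets=[0,3,0,0,0,0,0,3,0,0,0,0,0,1.5,0,0,0,0,0,0,0,0,0,0,0,0,0,0,0,0])

```text
time_s: 27.65
position: [0.4318, 0.1257, 0.0703]
tool_rot: [[-0.836, 0.0, 0.549], [-0.549, 0.0, -0.836], [-0.0, -1.0, 0.0]]
ft_force: [0.4, 0.6, -1.9]
grip_width: 0.0276
```

>>> move_arm(targets=[0,0.8,0,0,0,0,0,0.6,0,0,0,0,0,0.6,0,0,0,0,0,0,0,0,0,0,0,0,0,0,0,0])

```text
time_s: 28.28
position: [0.4319, 0.1258, 0.0694]
tool_rot: [[-0.836, 0.001, 0.549], [-0.549, -0.0, -0.836], [-0.001, -1.0, 0.001]]
ft_force: [-3.5, -0.0, 15.0]
grip_width: 0.0273
```

Flange contact came at the predicted height (TCP 0.0694, 15 N). Letting go.

>>> move_arm(targets=[0,0,0,0,0,0,0,0,0,0,0,0,0,0,0,0,0,0,0,0,0,0,0,0,0,0,0,0,0,0], hand=0.8)

```text
time_s: 28.9
position: [0.4318, 0.1257, 0.0682]
tool_rot: [[-0.836, -0.0, 0.549], [-0.549, 0.0, -0.836], [0.0, -1.0, -0.0]]
ft_force: [0.5, 0.1, 0.8]
grip_width: 0.0769
```

>>> move_arm(targets=[0,-15,0,0,0,0,0,-30,0,0,0,0,0,-45,0,0,0,0,0,-45,0,0,0,0,0,0,0,0,0,0])

```text
time_s: 29.52
position: [0.4329, 0.1258, 0.2059]
tool_rot: [[-0.836, 0.007, 0.549], [-0.549, 0.0, -0.836], [-0.006, -1.0, 0.003]]
ft_force: [-0.7, 0.5, -0.5]
grip_width: 0.0768
```

```bash
python3 - <<'E'
from h import *
g=snap('wrist','w20');o=g['obs'];print(o['position'],o['ft_force'],o['time_s'],o['grip_width'])
snap('side','s20');crop('s20',180,130,320,240,5,'c20s');crop('w20',160,60,440,280,2.8,'c20')
snap('top','t20');crop('t20',150,150,400,280,3.1,'c20t')
E
```

```text
[0.43294058 0.12580669 0.20594219] [-0.71446826  0.51827657 -0.48528757] 29.525 0.07682815523858132
```

View pics/c20s.png

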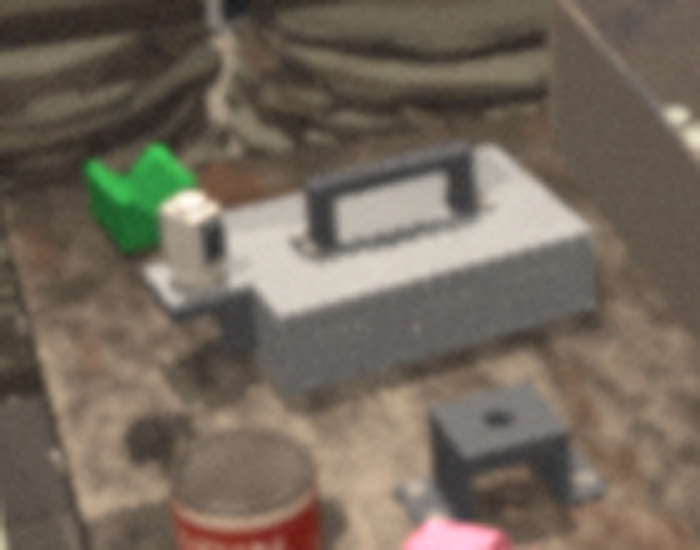

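View pics/c20.png

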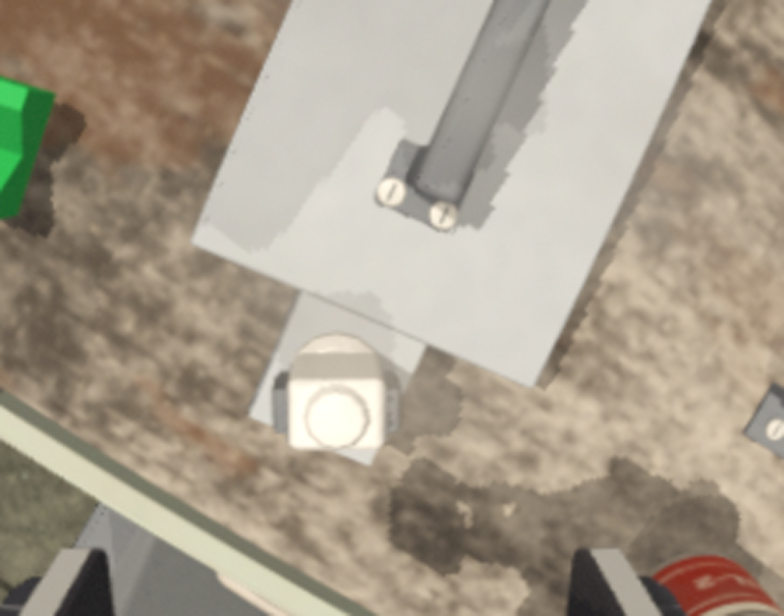

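View pics/c20t.png

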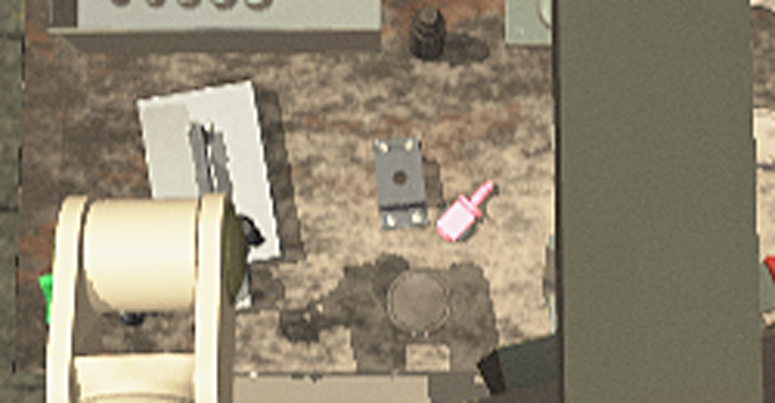

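```bash
python3 - <<'E'
from h import *
g=load('w20')
for p in [(335,415),(330,405),(345,420)]: print('top',wworld(g,p[0]/2.8+160,p[1]/2.8+60))
r=W(g,[(274,400),(400,400)],.085,2.8,160,60,'buttons');print(np.linalg.norm(r[0]-r[1]))
c,P,s=lidplane(g,(250,110,280,140),(320,110,360,170));print('lid slope',np.degrees(c[:2]),c[2],s,P.mean(0),len(P))
crop('w20',245,170,315,230,9,'c20b')
E
```

```text
top [0.43094195 0.12617212 0.09777483]
top [0.43269005 0.12897851 0.0980655 ]
top [0.43169044 0.12333955 0.09948082]
buttons [[0.4218, 0.1419], [0.442, 0.111]] mean [0.4319 0.1264]
0.03690850143728114
lid slope [0.75632259 0.42014237] 0.05091807910136403 0.0006098782788177304 [0.49245068 0.12951266 0.05087833] 74
```

View pics/c20b.png

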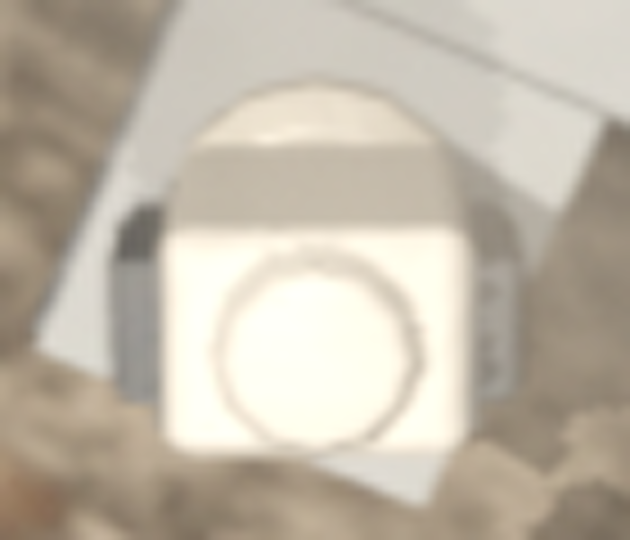

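```bash
python3 - <<'E'
from h import *
print(env.close_job()); print(env.observe()['time_s'])
E
```

```text
the job is handed in; nothing more can be done
None
the job is handed in; nothing more can be done
```

I did the whole job in the order asked and handed it in at about 30 s.

- **Block:** the grey upper V-block is upright on the rubber pad, its centre about 2 mm from the pad's centre and fully within the pad.
- **Lid:** it is seated on the rim. Just after I let go of it, its top measured 50.5 mm high and level within about 0.3°. The tab hole measured within about 1 mm of where I had measured the bracket hole.
- **Pin:** pinched by its side buttons, it came out of the parking bracket freely. It went down without resistance until the flange met the tab at the expected height, with a contact force of about 15 N.
- **After letting go:** the buttons sprang back to 36.9 mm over their faces (37 when out). The pin top is 5 to 6 mm higher than when parked, where 5 mm is expected.

**Checks that fell short:** I could not see the balls under the bracket. That they are out is inferred from the buttons being out and the flange being home. I made no pull test. A last tilt fit of the lid, from a small patch, gave up to 0.8°; its height, 50.9 mm, was right, so I took the tilt as noise.

I never touched the shaft, the tins or the green block. The pink look-alike pin was upright in the first pictures and lying on its side by the next ones, about 2 s in. My fingers had only passed well above it, so it appears to have toppled by itself.

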